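# Load the UV curing chest, fold its lid stay, shut it and set the timer

## Robot

A 6-joint arm with a two-finger parallel gripper is mounted at the origin on the work surface. World frame = base frame: x ahead of the robot, y to its left, z up, the work surface at z = 0. Lengths are in m, angles in rad, forces in N, time in s.
With the tool pointing down it reaches from about 0.25 to 0.775 m from the base axis. Payload 4 kg.
Tool frame: the origin (TCP) lies midway between the tips of the shut fingers; the grasp point (between the pads) lies 19 mm behind it; z points along the fingers, y is the line along which they close (so a half turn about z gives the same grasp; the last joint's range is limited). The gripper opens to 94 mm and grips with 3 to 60 N. Pads are 16 mm wide; open, the fingers measure 119 mm over their backs; the gripper's body (75 mm by 177 mm) begins 78 mm behind the grasp point.
Start: joints at [1.196, 0.087, 1.371, -0, 1.684, -0.103], TCP at [0.148, 0.53, 0.206] pointing down, gripper open.
Joint ranges: [-3.1, 3.1], [-0.76, 2.03], [0.27, 2.55], [-1.08, 4.22], [0.17, 2.65], [-2.57, 2.57]. Speed limits (rad/s): [2.79, 2.79, 3.14, 3.14, 3.14, 3.14].

## Interface

Orientations are given as [roll, pitch, yaw] about the fixed x, y, z axes, in that order (R = Rz(yaw) Ry(pitch) Rx(roll)).
In Python, from bench import get_obs, snapshot, close_job gives the robot as it stands. The module is installed in compiled form; this text tells all that it offers.
- The arm moves only by the tool drive_tool, never from a script. Its argument "commands" is a list of rows, each a list of 6 numbers: the shift along the tool's x, y, z in units of 0.04 m (1.0 is 0.04 m), then the turn, a rotation vector about the tool's x, y, z in units of 0.1 rad (1.0 is 0.1 rad). In form: [[dx, dy, dz, wx, wy, wz], ...]. A call has 1 to 20 rows; each row shifts and turns the commanded pose from where the row before left it, along the tool's axes as they then stand; what a row does not reach is not made up. A row lasts 1/8 s, in which the tool goes at most 62.5 mm and 10.7 degrees, less where a joint would pass 70% of its speed; a pose out of reach is approached as far as the arm can. A call with a number of a shift or a turn outside -1 to 1 is refused whole. A call with a gripper value outside its range is refused whole. "gripper" is the closure, from 0 (fully open) to 1 (shut), set as the call begins (left out, the last holds). The fingers move at their own pace and stop on an object; the grip force is fixed at half the most. Time passes only in rows, so rows that do not move let the fingers close. It gives the time, the measured TCP pose, the force, the opening and the grip force at its end, in the units of the state.
- get_obs(): the state, without advancing time (a new reading comes with each control period).
- snapshot(name): name is "scene" or "side" or "wrist"; returns a dict with "image" (420x560x3 uint8, blue, green, red), "range_z" (420x560 float32, m along the optical axis (not along the pixel's ray), 0 where there is no reading), "fx", "fy", "cx", "cy" (pixels), "rvec" (rotation vector, rad) and "tvec" (3), from world to camera coordinates, as OpenCV has them. Camera axes: x right, y down, z forward; pixel columns grow to the right and rows downward; lengths in m; the calibration is good to about 2 mm. The wrist camera is an equidistant fisheye: a pixel r from the principal point sees the ray r / f radians off the axis. A picture is of the moment at which its call begins.
- close_job(): hands the job in; it is judged then, once.
The state is a dict: "time": time; "joint_positions": joint angles; "qvel": joint speeds; "joint_torque": joint torques, N m; "tool_pos": TCP position; "ee_rot": TCP orientation; "wrist_force": force on the tool from outside, world axes, zero at the start; "wrist_torque": the same for the moment, N m; "width": finger opening in m; "finger_force": force on a finger pad.
Only numpy, scipy, OpenCV 4.12 (cv2) and the standard library are available. Lean on these libraries where they do the work, as an engineer would, in place of code of your own. Each camera call takes 0.05 s, during which the arm holds its last target. There are 200 camera calls.

## Task

Get the washed resin prints ready to cure: tip the bearing blocks from the yellow tray into the curing chest, put the other prints from the mat in with them, and set the empty tray back down flat on the blue mat. Then break the lid stay at its red knuckle and lower the lid gently until it is fully shut, never letting it fall, and set the timer to 35 minutes (red dial to 3, blue dial to 5). Leave the other things on the bench where they are.

Things in the scene. Friction and masses are not known exactly. Their poses are not given: they have to be found in the camera images.
- curer: white UV curing chest, fixed; origin under the middle of its 190 (x) x 250 (y) mm tub, rim 112 mm high, walls 10 mm; front = its -x, left = its +y. Inside: 170 x 230 mm, floor 22 mm above the bench. On its right (y -125 to -245 mm) the grey control column, 85 mm high. Lid hinge: a line along y at x = 95 mm, 113 mm high
- chamber (a point): centre of the chamber's floor, axes as the chest's; the chamber reaches 85 mm either way in x, 115 mm either way in y and 90 mm up to the rim
- lid (a joint): lid angle in rad: 0 = propped open as found (74 degrees above shut, leaning over the back of the chamber), grows as it is lowered, 1.292 = fully shut. Locked while the stay is. 0.6 kg, 194 x 254 x 16 mm, white frame, amber window. Stiff hinge: once the stay is broken the lid stays where it is left up to about 0.35; lower than that it falls and slams unless held
- lid_handle (a point): middle of the lid's handle: a round steel bar 12 mm thick, 110 mm long, parallel to the hinge, at the lid's mid-thickness, on a leg at each end, 42 mm off the lid's free edge (clear gap 36 mm) and 236 mm from the hinge line. It may turn in the fingers as the lid swings. x of this point points from handle to hinge, z out of the lid's outer face
- stay (a joint): knuckle of the two-link lid stay: 0 = locked (links straight, slightly over centre on a stop, bowed to the front), grows as it folds, about 2.5 with the lid shut. A light push of a few N breaks it; friction then keeps it where it is left. Pushed about 35 mm it reads about 1 and the lid has sunk some 0.2 rad; beyond about 50 mm the lid may fall
- stay_knuckle (a point): middle of the red boss on the knuckle, 22 mm across, 28 mm long along the chest's y, outside the tub's left end, 156 mm above the bench as found. Links 78 mm each, from a foot on the tub (x -35, z 98 mm in the chest's frame) to the boss and on to the lid. Push the boss square to the links, backward (chest +x) and down, 46 degrees below level; it swings about the foot
- dial_tens (a joint): red timer dial (tens of minutes), axis vertical at x -48, y -185 mm in the chest's frame. Clockwise from above grows; stops at 0 and 5.655. Settings 0 to 9 are 0.628 rad apart; at 0 the white pointer points to the chest's front, at the red tick (yellow tick: 5). No clicks, light friction. Grip: upright bar through the axis, 14 x 40 mm, from 97 to 129 mm above the bench, along the pointer
- dial_units (a joint): blue timer dial (minutes), axis vertical at x 32, y -185 mm in the chest's frame. Clockwise from above grows; stops at 0 and 5.655. Settings 0 to 9 are 0.628 rad apart; at 0 the white pointer points to the chest's front, at the red tick (yellow tick: 5). No clicks, light friction. Grip: upright bar through the axis, 14 x 40 mm, from 97 to 129 mm above the bench, along the pointer
- mat: dark blue silicone drip mat, fixed, 300 (x) x 320 (y) x 3 mm; origin under its centre
- tray: yellow drain tray, 0.1 kg: pan 120 (x) x 165 (y) mm, floor 3 mm, 24 mm walls at the sides and back, open lip at the front (+x). Origin under the middle of the pan. Black handle behind: a straight level bar along x, 18 mm wide, 22 mm high, from 57 to 141 mm behind the origin, mid-height 37 mm above the tray's underside. Prints slide off when it is tipped about 40 degrees
- block1: teal resin print, a bearing block 62 (x) x 36 (y) x 28 mm, 35 g: a 12 mm foot with a 34 mm long hump in the middle; origin under its centre. Starts on the tray; may be absent
- block2: teal resin print, a bearing block 62 (x) x 36 (y) x 28 mm, 35 g: a 12 mm foot with a 34 mm long hump in the middle; origin under its centre. Starts on the tray; may be absent
- block3: teal resin print, a bearing block 62 (x) x 36 (y) x 28 mm, 35 g: a 12 mm foot with a 34 mm long hump in the middle; origin under its centre. Starts on the tray; may be absent
- block4: teal resin print, a bearing block 62 (x) x 36 (y) x 28 mm, 35 g: a 12 mm foot with a 34 mm long hump in the middle; origin under its centre. Starts on the tray; may be absent
- shell: lime green resin print, an open-topped case half 90 (x) x 52 (y) x 36 mm, walls 4 mm, about 70 g; origin under its centre. Starts on the mat; may be absent
- gear: dark grey resin print, a gear 80 mm across (toothed disc 14 mm thick) with a round hub 30 mm across on top, 40 mm high in all, about 70 g; origin under its centre. Starts on the mat; may be absent
- bracket: orange resin print: foot plate 85 (x) x 46 (y) x 10 mm with an upright fin along x, 75 mm long, 14 mm thick, top 44 mm above its underside, about 60 g; origin under its centre. Starts on the mat; may be absent
- spool: solder spool, 56 mm across, 45 mm high, standing; a bystander
- resin: amber resin bottle, 72 mm across, 170 mm high; a bystander
- fan: black cooling fan, 80 x 80 x 25 mm, lying; a bystander
- torch: steel torch standing on its end, 42 mm across, 130 mm high; a bystander
- driver: red screwdriver, 180 mm long, lying; a bystander
- meter: yellow multimeter, 160 x 80 x 35 mm, lying; a bystander
- cup: white cup, 72 mm across, 80 mm high; a bystander
There are look-alikes about, which are no part of the job. Leave any purple look-alike of the shell alone.

How it is judged:
On the way, in this order (a step that is already met when the one before it is completed fails the run):
1. the tray is tipped by more than 25 degrees over the chest, to slide the blocks off (angle between tray's own z axis and vertical above 0.44 rad and horizontal distance between tray and chamber below 0.22 m and height (world z) of tray above 0.1 m), for 0.05 s.
2. every print lies in the chamber, below its rim, while the lid is still up (x of block1 in the frame of chamber between -0.092 and 0.092 m and y of block1 in the frame of chamber between -0.122 and 0.122 m and z of each of block1, block2, block3, block4, shell, gear, bracket in the frame of chamber below 0.088 m and x of block2 in the frame of chamber between -0.092 and 0.092 m and y of block2 in the frame of chamber between -0.122 and 0.122 m and x of block3 in the frame of chamber between -0.092 and 0.092 m and y of block3 in the frame of chamber between -0.122 and 0.122 m and x of block4 in the frame of chamber between -0.092 and 0.092 m and y of block4 in the frame of chamber between -0.122 and 0.122 m and x of shell in the frame of chamber between -0.092 and 0.092 m and y of shell in the frame of chamber between -0.122 and 0.122 m and x of gear in the frame of chamber between -0.092 and 0.092 m and y of gear in the frame of chamber between -0.122 and 0.122 m and x of bracket in the frame of chamber between -0.092 and 0.092 m and y of bracket in the frame of chamber between -0.122 and 0.122 m and value of joint lid below 0.3 rad), for 0.3 s.
3. the stay is broken at its knuckle with the lid still up (value of joint stay above 0.35 rad and value of joint lid below 0.75 rad), for 0.2 s.
4. the lid is fully shut (value of joint lid above 1.26154 rad), for 0.3 s.
At the end, for the whole second after the job is handed in: every print lies in the chamber below its rim; the lid is fully shut (within 0.03 rad); red dial at 3 and blue dial at 5 (each within 0.16 rad); the tray stands level (0.08 rad) and still on the mat, its middle 20 mm or more inside the mat's edges (x of block1 in the frame of chamber between -0.092 and 0.092 m and y of block1 in the frame of chamber between -0.122 and 0.122 m and z of each of block1, block2, block3, block4, shell, gear, bracket in the frame of chamber below 0.088 m and x of block2 in the frame of chamber between -0.092 and 0.092 m and y of block2 in the frame of chamber between -0.122 and 0.122 m and x of block3 in the frame of chamber between -0.092 and 0.092 m and y of block3 in the frame of chamber between -0.122 and 0.122 m and x of block4 in the frame of chamber between -0.092 and 0.092 m and y of block4 in the frame of chamber between -0.122 and 0.122 m and x of shell in the frame of chamber between -0.092 and 0.092 m and y of shell in the frame of chamber between -0.122 and 0.122 m and x of gear in the frame of chamber between -0.092 and 0.092 m and y of gear in the frame of chamber between -0.122 and 0.122 m and x of bracket in the frame of chamber between -0.092 and 0.092 m and y of bracket in the frame of chamber between -0.122 and 0.122 m and value of joint lid above 1.26154 rad and value of joint dial_tens between 1.72496 and 2.04496 rad and value of joint dial_units between 2.98159 and 3.30159 rad and x of tray in the frame of mat between -0.13 and 0.13 m and y of tray in the frame of mat between -0.14 and 0.14 m and z of tray in the frame of mat below 0.012 m and angle between tray's own z axis and vertical below 0.08 rad and linear speed of tray below 0.02 m/s); the robot touches nothing.
It fails at once if the lid falls or is slammed: past 0.45 rad it closes faster than 1.2 rad/s (about 0.25 m/s at its edge) (velocity of joint lid above 1.2 rad/s and value of joint lid above 0.45 rad).
It fails at once if a bystander is moved by more than 40 mm (distance of any of spool, resin, fan, torch, driver, meter, cup from where it was at the start of the episode above 0.04 m).
Of block1, block2, block3, block4 only 2 to 4 are there at a start; the rules pass over those that are not, and their reading is None.
Of shell, gear, bracket only 1 to 2 are there at a start; the rules pass over those that are not, and their reading is None.
At some moment in a run one of shell, gear, bracket may be knocked a few centimetres aside while the robot is not near it.
It also fails if it takes over 210 s, if anything falls off the work surface, if the arm or the gripper's body presses on something with over 40 N, if the wrist force passes 120 N, or if a joint passes its speed limit or range.

## Working session

There is one attempt and no reset: what is moved stays moved. The work goes in short steps, Python scripts to look and compute and a tool call to move; the robot and the scene stay as the last step left them, time stands still between calls to the robot, and variables do not carry over. Pictures are saved under pics/ and viewed, at most 15 in all, crops included, and the job is handed in when it is done.

Besides the shell and the picture viewer there is one more tool, called as name(argument=value, ...) on one line, values as JSON. drive_tool: Moves the arm, as the interface text tells. Its arguments: {"type":"object","properties":{"commands":{"type":"array"},"gripper":{"type":"number"}},"required":["commands"]}

```bash
mkdir -p pics; python3 - <<'E'
from bench import *
import cv2,numpy as np
print(get_obs())
for n in("scene","side"):
    s=snapshot(n);cv2.imwrite(f"pics/{n}0.png",s["image"]);np.savez(n+"0.npz",**s)
    print(n,{k:np.round(v,3) for k,v in s.items() if k not in("image","range_z")})
    R=cv2.Rodrigues(s["rvec"])[0];print(-R.T@s["tvec"])
E
```

```text
{'time': 0.0, 'joint_positions': array([ 1.19589601e+00,  8.79401598e-02,  1.37223403e+00, -2.60543278e-05,
        1.68360022e+00, -1.03105252e-01]), 'qvel': array([ 2.24894722e-03, -9.38717815e-04, -9.01253121e-04, -6.32671885e-04,
       -4.31718999e-05,  5.63271988e-04]), 'joint_torque': array([ 4.49739200e-04, -3.40189147e+01, -3.02421105e+01,  7.16934213e-02,
        3.30490828e-02, -1.57080931e-04]), 'tool_pos': array([0.14746833, 0.52929388, 0.20432256]), 'ee_rot': array([-3.13941982e+00, -1.98794135e-04,  2.86979447e+00]), 'wrist_force': array([ 0.72494535, -0.4639693 , -0.07780781]), 'wrist_torque': array([0.03788953, 0.02551562, 0.02400644]), 'finger_force': 0.0, 'width': 0.09406287102242235}
scene {'fx': np.float64(457.18), 'fy': np.float64(457.18), 'cx': np.float64(279.325), 'cy': np.float64(212.839), 'rvec': array([ 0.999,  2.473, -1.052]), 'tvec': array([ 0.4  , -0.1  ,  1.713])}
[1.16846118 0.67597605 1.13231021]
side {'fx': np.float64(447.403), 'fy': np.float64(447.403), 'cx': np.float64(284.576), 'cy': np.float64(209.027), 'rvec': array([ 2.154, -0.287,  0.148]), 'tvec': array([-0.511,  0.251,  1.348])}
[ 0.24284999 -1.07247352  0.9659213 ]
```

View pics/scene0.png

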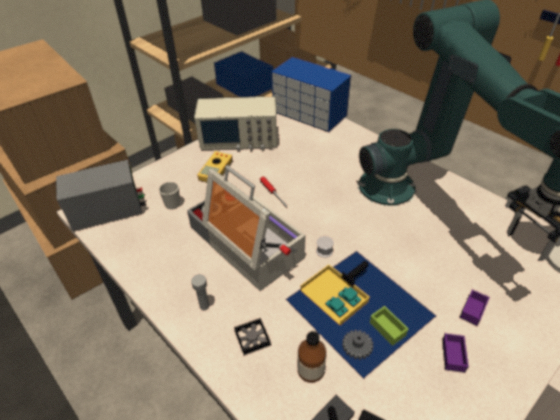

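View pics/side0.png

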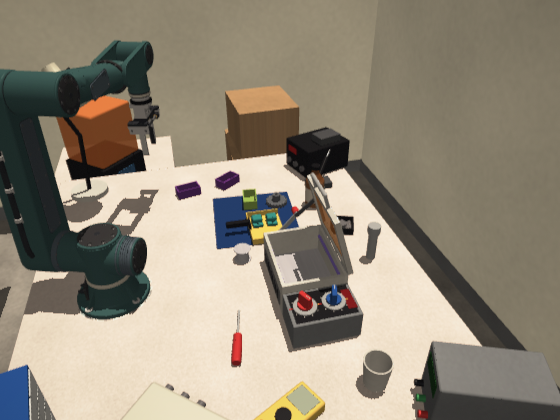

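The scene view shows the tray with two teal blocks at about (340,297), the lime shell (389,324), the gear (358,343), and no bracket. The chest is at (245,235), the red knuckle at (285,249), and the purple look-alikes at (475,306) and (455,352). In the side view the red dial is at (305,300) and the blue at (334,295).

```bash
cat >h.py <<'E'
import cv2,numpy as np
from bench import *
def cloud(s):
    R=cv2.Rodrigues(np.asarray(s["rvec"],float))[0];z=s["range_z"];v,u=np.mgrid[:z.shape[0],:z.shape[1]]
    c=np.stack([(u-s["cx"])/s["fx"]*z,(v-s["cy"])/s["fy"]*z,z],-1)
    P=(c-np.ravel(s["tvec"]))@R; P[z<=0]=np.nan
    return P
def hsv(s): return cv2.cvtColor(s["image"],cv2.COLOR_BGR2HSV)
def rect(xy):
    (c,wh,a)=cv2.minAreaRect((np.asarray(xy)*1000).astype(np.float32)); return np.round(c,1),np.round(wh,1),round(a,2)
def ray(s,u,v,h):
    R=cv2.Rodrigues(np.asarray(s["rvec"],float))[0];o=-R.T@np.ravel(s["tvec"])
    d=R.T@np.array([(u-s["cx"])/s["fx"],(v-s["cy"])/s["fy"],1]);return o+d*(h-o[2])/d[2]
COL={"blue":((105,100,20),(122,255,255)),"yellow":((20,110,60),(31,255,255)),"teal":((80,80,30),(97,255,255)),"lime":((33,90,50),(50,255,255)),"red":((0,170,90),(8,255,255)),"purple":((130,60,20),(155,255,255))}
def blobs(s,col,amin=25):
    m=cv2.inRange(hsv(s),*map(np.array,COL[col]));n,l,st,c=cv2.connectedComponentsWithStats(m)
    return [(st[i],c[i],l==i) for i in range(1,n) if st[i][4]>=amin]
E
python3 - <<'E'
from h import *
for n in("scene","side"):
    s=dict(np.load(n+"0.npz"));P=cloud(s)
    for col in COL:
        for st,c,m in blobs(s,col):
            p=P[m];p=p[np.isfinite(p[:,0])]
            if len(p)<10 or p[:,2].max()>.5 : continue
            print(n,col,st[4],np.round(c),np.round(np.median(p,0),3),"z",np.round(np.percentile(p[:,2],[3,97]),3),*rect(p[:,:2]))
    # rim of tub
    q=P.reshape(-1,3);h=hsv(s).reshape(-1,3)
    k=(abs(q[:,2]-.112)<.004)&(q[:,0]>.3)&(q[:,0]<.85)&(abs(q[:,1])<.35)
    print("rim",k.sum(),*rect(q[k][:,:2]))
    k=(abs(q[:,2]-.085)<.004)&(q[:,0]>.3)&(q[:,0]<.85)&(abs(q[:,1])<.45)
    print("col",k.sum(),*rect(q[k][:,:2]))
s=dict(np.load("scene0.npz"))
cv2.imwrite("pics/crop1.png",cv2.resize(s["image"][160:380,160:500],None,fx=2.3,fy=2.3,interpolation=cv2.INTER_CUBIC))
E
```

```text
scene blue 3788 [283.  79.] [-0.24  -0.687  0.029] z [-0.179  0.204] [-282.1 -928. ] [1018.1  693.2] 44.37
scene blue 320 [350. 264.] [0.387 0.149 0.004] z [-0.001  0.051] [395.2 159.8] [ 69.9 120.6] 85.13
scene blue 4762 [367. 317.] [0.514 0.304 0.003] z [-0.001  0.008] [491.1 272.6] [311.7 292.9] 84.83
scene yellow 133 [546.  47.] [-0.582  0.182  0.41 ] z [0.366 0.443] [-592.4  179.7] [43.1 20.5] 18.86
scene yellow 369 [216. 164.] [ 0.391 -0.518  0.035] z [0.016 0.042] [ 399.3 -521.6] [159.5  79.5] 27.29
scene yellow 1565 [331. 292.] [0.513 0.17  0.008] z [0.002 0.027] [512.5 192.6] [167.7 123.3] 87.77
scene teal 659 [451. 117.] [-0.111  0.121  0.307] z [0.156 0.436] [-119.3  123.7] [38.4 79.4] 57.44
scene teal 508 [405. 155.] [0.016 0.053 0.177] z [0.11  0.215] [-5.7 50.4] [ 64.3 162.6] 83.64
scene teal 65 [555. 182.] [0.182 0.526 0.446] z [0.434 0.469] [182.1 526.3] [27.9  7. ] 81.67
scene teal 33 [367. 179.] [ 0.051 -0.053  0.032] z [0.011 0.057] [ 45.4 -62.2] [78.6 26.6] 50.5
scene teal 433 [389. 191.] [0.05  0.049 0.022] z [0.01  0.062] [40.4 36.7] [ 95.5 180.9] 50.89
scene te
[... 3047 characters left out ...]
632.1 -280.6] [73.8 23.7] 88.93
side red 202 [304. 301.] [ 0.505 -0.289  0.111] z [0.094 0.129] [ 516.4 -265.3] [75.8 37.4] 67.24
side red 269 [237. 349.] [ 0.317 -0.319  0.022] z [0.012 0.027] [ 317.3 -312.4] [90.6 22.9] 76.13
side red 57 [422. 414.] [ 0.68  -0.61   0.035] z [0.03  0.038] [ 681.1 -608.8] [14.9 20.6] 54.96
side purple 285 [227. 180.] [0.427 0.534 0.021] z [0.001 0.036] [430.1 539.5] [104.4  62.5] 40.58
side purple 315 [188. 190.] [0.263 0.489 0.021] z [0.003 0.036] [262.4 502.8] [90. 67.] 12.56
side purple 115 [328. 255.] [ 0.641 -0.102  0.088] z [0.083 0.091] [641.5 -92.8] [188.   9.] 88.96
rim 806 [650.8 -11. ] [624.9 332.3] 49.86
col 2015 [629.3 -43.6] [684.2 341. ] 58.53
```

View pics/crop1.png

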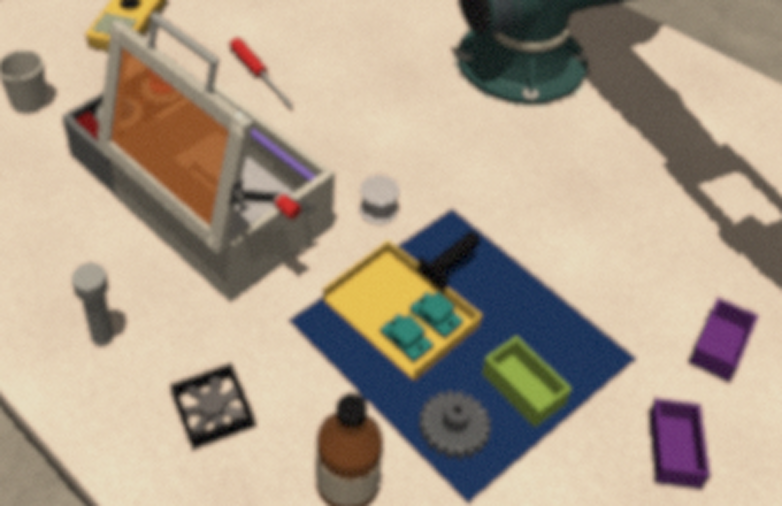

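Besides the two blocks on the tray, the prints on the mat are the lime shell (crop 525,380) and the gear (455,422). The purple shells (723,338) and (678,442) don't match "lime green", so I leave them alone. Next I refine the chest, tray handle, gear and dial positions.

```bash
python3 - <<'E'
from h import *
S={n:dict(np.load(n+"0.npz")) for n in("scene","side")};C={n:cloud(S[n]) for n in S}
def box(n,lo,hi):
    p=C[n].reshape(-1,3);k=np.all((p>lo)&(p<hi),1);return p[k]
def line(p,ax):  # fit other coordinate vs ax
    o=1-ax;f=np.polyfit(p[:,ax],p[:,o],1);return np.round(f,4),len(p),np.round([p[:,ax].min(),p[:,ax].max(),p[:,o].min(),p[:,o].max()],3)
for n in S:
    print(n,"rimfront",line(box(n,(.45,-.19,.107),(.51,.03,.118)),1))
    print(n,"rimleft",line(box(n,(.48,.02,.107),(.66,.062,.116)),0))
    print(n,"rimright",line(box(n,(.48,-.225,.107),(.66,-.18,.116)),0))
    print(n,"column",rect(box(n,(.44,-.36,.08),(.70,-.2,.09))[:,:2]))
    print(n,"dialR",rect(box(n,(.48,-.31,.118),(.56,-.22,.135))[:,:2]),"B",rect(box(n,(.56,-.31,.118),(.64,-.22,.135))[:,:2]))
    b=box(n,(.33,.14,.036),(.45,.25,.056));print(n,"tray handle",line(b,0),rect(b[:,:2]),np.percentile(b[:,2],[50,97]))
    g=box(n,(.48,.3,.034),(.68,.46,.05));print(n,"hi",rect(g[:,:2]))
    g=box(n,(.55,.27,.010),(.68,.42,.05));print(n,"gear",rect(g[:,:2]),len(g)); g=g[g[:,2]>.034]; len(g)>3 and print(n,"hub",rect(g[:,:2]))
    l=box(n,(.5,-.23,.125),(.75,.06,.36))
    print(n,"lid",len(l),line(box(n,(.5,-.12,.15),(.75,-.02,.28))[:,[0,2]],1))
    h=box(n,(.5,-.23,.315),(.75,.08,.37));print(n,"lidhandle",rect(h[:,:2]),np.round(h[:,2].max(),3) if len(h) else 0)
s=S["scene"]
E
```

```text
scene rimfront (array([0.0663, 0.4797]), 234, array([-0.188,  0.03 ,  0.463,  0.509]))
scene rimleft (array([-0.0218,  0.0389]), 149, array([0.481, 0.658, 0.02 , 0.049]))Traceback (most recent call last):
  File "<stdin>", line 10, in <module>
  File "<stdin>", line 6, in line
    raise TypeError("expected non-empty vector for x")
TypeError: expected non-empty vector for x
```

```bash
python3 - <<'E'
from h import *
S={n:dict(np.load(n+"0.npz")) for n in("scene","side")};C={n:cloud(S[n]) for n in S}
def box(n,lo,hi):
    p=C[n].reshape(-1,3);k=np.all((p>lo)&(p<hi),1);return p[k]
def line(p,ax):
    if len(p)<5: return None
    o=1-ax;f=np.polyfit(p[:,ax],p[:,o],1);return np.round(f,4),len(p),np.round(np.r_[p.min(0)[:2],p.max(0)[:2]],3)
def rc(p): return rect(p[:,:2]) if len(p)>3 else None
for n in S:
    print(n,"rimfront",line(box(n,(.45,-.19,.107),(.51,.03,.118)),1))
    print(n,"outer front",line(box(n,(.45,-.19,.03),(.49,.03,.10)),1))
    print(n,"outer left",line(box(n,(.49,.03,.03),(.64,.06,.10)),0))
    print(n,"rimright",line(box(n,(.48,-.225,.107),(.66,-.18,.116)),0))
    print(n,"column",rc(box(n,(.44,-.36,.08),(.70,-.2,.09))))
    print(n,"dialR",rc(box(n,(.48,-.31,.118),(.56,-.22,.135))),"B",rc(box(n,(.56,-.31,.118),(.64,-.22,.135))))
    b=box(n,(.33,.14,.036),(.45,.25,.056));print(n,"tray handle",line(b,0),rc(b))
    g=box(n,(.55,.27,.010),(.68,.42,.05));print(n,"gear",rc(g),len(g)); print(n,"hub",rc(g[g[:,2]>.034]))
    print(n,"lid",line(box(n,(.5,-.12,.15),(.75,-.02,.28))[:,[0,2]],1))
    h=box(n,(.5,-.23,.315),(.75,.08,.37));print(n,"lidhandle",rc(h),np.round(np.median(h[h[:,2]>.33],0),3))
E
```

```text
scene rimfront (array([0.0663, 0.4797]), 234, array([ 0.463, -0.188,  0.509,  0.03 ]))
scene outer front (array([0.0184, 0.4789]), 419, array([ 0.467, -0.137,  0.49 ,  0.03 ]))
scene outer left (array([-0.0076,  0.0362]), 58, array([0.491, 0.03 , 0.635, 0.046]))
scene rimright None
scene column (array([ 644.1, -287.8]), array([158.4,  62.2]), 61.34)
scene dialR None B None
scene tray handle (array([-0.0489,  0.2194]), 148, array([0.371, 0.188, 0.45 , 0.207])) (array([410.3, 196.9]), array([19.1, 79.2]), 88.37)
scene gear (array([591.7, 329.1]), array([ 81.8, 116.3]), 0.68) 665
scene hub (array([590.9, 347.3]), array([31.5, 28.8]), 61.16)
scene lid (array([-0.2854,  0.6999]), 959, array([0.618, 0.15 , 0.66 , 0.28 ]))
scene lidhandle (array([603.3, -94. ]), array([121.9,  19.7]), 87.9) [ 0.603 -0.092  0.346]
side rimfront (array([0.0776, 0.4783]), 202, array([ 0.462, -0.189,  0.51 ,  0.03 ]))
side outer front (array([0.0447, 0.4682]), 329, array([ 0.458, -0.19 ,  0.49 ,  0.029]))
side outer left None
side rimright (array([ 0.064 , -0.2526]), 241, array([ 0.48 , -0.225,  0.658, -0.182]))
side column (array([ 555.7, -274.6]), array([142.4, 190.8]), 88.32)
side dialR (array([ 507.7, -282.8]), array([16.3, 43. ]), 28.81) B (array([ 586.8, -284.1]), array([44.1, 13.2]), 70.14)
side tray handle (array([-0.0366,  0.2052]), 131, array([0.37 , 0.178, 0.449, 0.205])) (array([410.2, 193.2]), array([25.4, 80.1]), 85.68)
side gear (array([585.7, 324.5]), array([115.6,  77.1]), 82.89) 219
side hub (array([585.9, 341.8]), array([35., 27.]), 75.63)
side lid (array([-0.2878,  0.6931]), 140, array([0.608, 0.15 , 0.65 , 0.278]))
side lidhandle (array([ 597.1, -100.8]), array([ 15.3, 121. ]), 1.54) [ 0.595 -0.112  0.345]
```

```bash
cat >>h.py <<'E'
from scipy.spatial.transform import Rotation as Ro
R0=Ro.from_euler("xyz",[np.pi,0,np.pi])
def pose(theta,psi,spin=0): return Ro.from_euler("z",psi)*Ro.from_euler("y",-theta)*R0*Ro.from_euler("z",spin)
def plan(p,theta,psi,spin=0,grasp=True,cur=None):
    o=get_obs() if cur is None else cur
    Rc=Ro.from_euler("xyz",o["ee_rot"]);Rt=pose(theta,psi,spin);p=np.array(p,float)
    if grasp: p=p+.019*Rt.as_matrix()[:,2]
    dp=p-o["tool_pos"]
    print("tcp",np.round(p,4),"rot(.1)",np.round((Rc.inv()*Rt).as_rotvec()*10,2),"shift cur",np.round(Rc.inv().apply(dp)/.04,2),"shift tgt",np.round(Rt.inv().apply(dp)/.04,2))
    return {"tool_pos":p,"ee_rot":Rt.as_euler("xyz")}
E
python3 - <<'E'
from h import *
S=dict(np.load("scene0.npz"));D=dict(np.load("side0.npz"))
print("spool",ray(S,324,241,.045),"bottle",ray(S,313,338,.17),"torch",ray(S,199,280,.13))
cv2.imwrite("pics/dials0.png",cv2.resize(D["image"][270:330,270:370],None,fx=6,fy=6,interpolation=cv2.INTER_CUBIC))
g=np.array([.415,.1945,.040]);th=.52;z=np.array([np.sin(th),0,-np.cos(th)])
c=plan(g-.11*z,th,-.04);plan(g,th,-.04,cur=c)
E
```

```text
spool [0.40153132 0.04985647 0.045     ] bottle [0.73492753 0.31113413 0.17      ] torch [ 0.81156207 -0.04330532  0.13      ]
tcp [0.3698 0.1941 0.119 ] rot(.1) [-0.62 -5.18 -2.26] shift cur [-7.6  -6.58  2.15] shift tgt [-4.05 -8.15  4.78]
tcp [0.4244 0.1941 0.0235] rot(.1) [-0. -0. -0.] shift cur [0.   0.05 2.75] shift tgt [0.   0.05 2.75]
```

View pics/dials0.png

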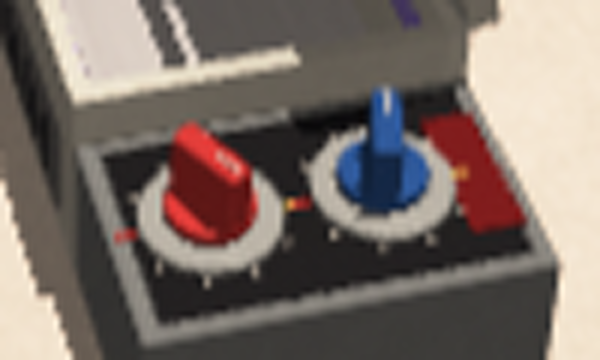

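The crop shows the red dial's white mark at the lower right (232,160), so it reads about 4.18 rad and must turn anticlockwise by about 2.29. The blue dial's mark is at the far end (388,100), so it reads about 1.89 and must turn clockwise by about 1.25.

drive_tool(commands=[[0,0,0,-0.1,-0.86,-0.38],[0,0,0,-0.1,-0.86,-0.38],[0,0,0,-0.1,-0.86,-0.38],[0,0,0,-0.1,-0.86,-0.38],[0,0,0,-0.1,-0.86,-0.38],[0,0,0,-0.1,-0.86,-0.38],[-0.4,-0.8,0.48,0,0,0],[-0.4,-0.8,0.48,0,0,0],[-0.4,-0.8,0.48,0,0,0],[-0.4,-0.8,0.48,0,0,0],[-0.4,-0.8,0.48,0,0,0],[-0.4,-0.8,0.48,0,0,0],[-0.4,-0.8,0.48,0,0,0],[-0.4,-0.8,0.48,0,0,0],[-0.4,-0.8,0.48,0,0,0],[-0.4,-0.8,0.48,0,0,0],[0,0,0,0,0,0],[0,0,0,0,0,0]], gripper=0)

```text
time: 2.35
tool_pos: [0.369, 0.2012, 0.118]
ee_rot: [3.141, 0.518, 3.102]
wrist_force: [0.4, -0.0, 0.1]
width: 0.0937
finger_force: 0.0
```

```bash
python3 - <<'E'
from h import *
plan([.415,.1945,.040],.52,-.04)
s=snapshot("wrist");cv2.imwrite("pics/w1.png",s["image"])
E
```

```text
tcp [0.4244 0.1941 0.0235] rot(.1) [ 0.01 -0.02  0.01] shift cur [-0.04 -0.12  2.74] shift tgt [-0.03 -0.12  2.74]
```

View pics/w1.png

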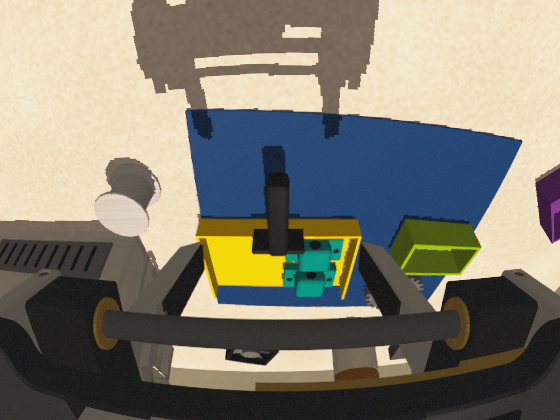

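The wrist view shows the tray handle (279,215) centred between the fingers, with two blocks on the tray at (312,270).

drive_tool(commands=[[0,-0.06,0.5,0,0,0],[0,0,0.5,0,0,0],[0,0,0.5,0,0,0],[0,0,0.5,0,0,0],[0,0,0.5,0,0,0],[0,0,0.24,0,0,0],[0,0,0,0,0,0]])

```text
time: 3.28
tool_pos: [0.4229, 0.1972, 0.0224]
ee_rot: [-3.14, 0.517, 3.105]
wrist_force: [0.2, -0.9, 0.2]
width: 0.0938
finger_force: 0.0
```

drive_tool(commands=[[0,0,0,0,0,0],[0,0,0,0,0,0],[0,0,0,0,0,0],[0,0,0,0,0,0],[0,0,0,0,0,0],[0,0,0,0,0,0],[0,0,0,0,0,0],[0,0,0,0,0,0]], gripper=1)

```text
time: 4.28
tool_pos: [0.4234, 0.1964, 0.0229]
ee_rot: [-3.141, 0.518, 3.103]
wrist_force: [0.4, -2.0, 0.7]
width: 0.0179
finger_force: 30.1
```

drive_tool(commands=[[-0.12,0,-0.22,0,0,0],[-0.3,0,-0.52,0,0,0],[-0.5,0,-0.87,0,0,0],[-0.5,0,-0.87,0,0,0],[-0.5,0,-0.87,0,0,0],[-0.5,0,-0.87,0,0,0],[-0.4,0,-0.7,0,0,0],[-0.2,0,-0.35,0,0,0],[0,-0.3,0,0,0,0],[0,-0.6,0,0,0,0],[0,-0.8,0,0,0,0],[0,-0.9,0,0,0,0],[0,-0.9,0,0,0,0],[0,-0.9,0,0,0,0],[0,-0.8,0,0,0,0],[0,-0.7,0,0,0,0],[0,-0.5,0,0,0,0],[0,-0.3,0,0,0,0],[0,0,0,0,0,0]])

```text
time: 6.65
tool_pos: [0.4123, -0.0724, 0.2633]
ee_rot: [3.141, 0.514, 3.099]
wrist_force: [0.9, 0.0, -1.6]
width: 0.0176
finger_force: 30.0
```

```bash
python3 - <<'E'
from h import *
plan([.435,-.071,.265],-.28,-.03)
s=snapshot("scene");cv2.imwrite("pics/s1.png",s["image"][150:390,120:480])
E
```

```text
tcp [ 0.4298 -0.0708  0.2467] rot(.1) [-0.01  7.94 -0.12] shift cur [-0.17  0.06  0.57] shift tgt [-0.53  0.05  0.28]
```

View pics/s1.png

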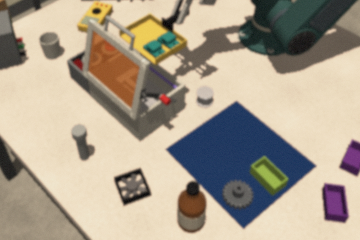

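The tray is level at (155,43) in the crop with both blocks on it, and the gear and shell haven't moved. Tipping now.

drive_tool(commands=[[0,0,0,0,0.5,0],[0,0,0,0,0.9,0],[0,0,0,0,0.9,0],[-0.15,0.02,0.15,0,0.9,0],[-0.15,0.02,0.15,0,0.9,0],[-0.15,0.02,0.15,0,0.9,0],[0,0,0,0,0.9,0],[0,0,0,0,0.9,0],[0,0,0,0,0.9,0],[0,0,0,0,0.3,0],[0,0,0,0,0,0],[0,0,0,0,0,0],[0,0,0,0,0,0],[0,0,0,0,0,0],[0,0,0,0,0,0],[0,0,0,0,0,0]])

```text
time: 8.7
tool_pos: [0.4347, -0.0697, 0.252]
ee_rot: [-3.141, -0.281, 3.103]
wrist_force: [0.1, 0.5, -0.6]
width: 0.0177
finger_force: 30.0
```

```bash
python3 - <<'E'
from h import *
a=snapshot("scene");b=snapshot("side")
print([ (x[0][4],np.round(x[1])) for x in blobs(a,"teal") if x[1][0]<350],[ (x[0][4],np.round(x[1])) for x in blobs(b,"teal") if x[1][0]>200])
cv2.imwrite("pics/s2.png",np.hstack([cv2.resize(a["image"][150:300,160:360],(400,300)),cv2.resize(b["image"][180:330,200:400],(400,300))]))
E
```

```text
[(np.int32(2587), array([302.,  78.])), (np.int32(34), array([255., 102.])), (np.int32(125), array([275., 119.])), (np.int32(27), array([258., 113.])), (np.int32(61), array([271., 249.]))] [(np.int32(52), array([274.,  80.])), (np.int32(110), array([249.,  86.])), (np.int32(1176), array([248., 110.])), (np.int32(116), array([281., 131.])), (np.int32(174), array([318., 255.])), (np.int32(145), array([289., 264.]))]
```

View pics/s2.png

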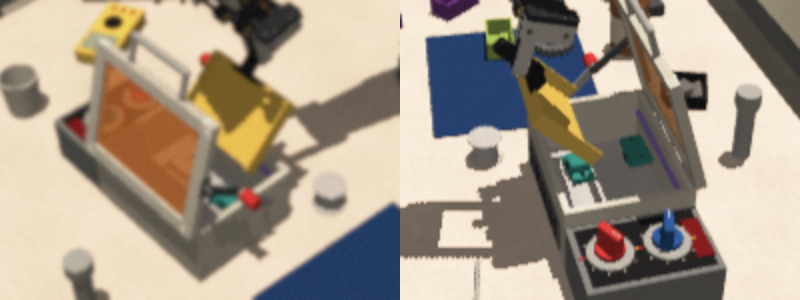

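Both blocks lie in the chamber, at (577,167) and (635,150) in the montage. Now I return the tray.

drive_tool(commands=[[0,0,-0.3,0,-0.8,0],[0,0,0,0,-0.8,0],[0,0,0,0,-0.8,0],[0,0,0,0,-0.8,0],[0,0,0,0,-0.8,0],[0,0,0,0,-0.8,0],[0,0,0,0,-0.8,0],[0,0,0,0,-0.8,0],[0,0,0,0,-0.8,0],[0,0,0,0,-0.8,0],[0,0.5,0,0,0,0],[0,0.9,0,0,0,0],[0,0.9,0,0,0,0],[0,0.9,0,0,0,0],[0,0.9,0,0,0,0],[0,0.9,0,0,0,0],[0,0.9,0,0,0,0],[0,0.5,0,0,0,0],[0,0.2,0,0,0,0],[0,0,0,0,0,0]])

```text
time: 11.3
tool_pos: [0.448, 0.1939, 0.263]
ee_rot: [-3.14, 0.517, 3.104]
wrist_force: [-0.3, -0.6, -1.7]
width: 0.0177
finger_force: 30.0
```

```bash
python3 - <<'E'
from h import *
plan([.4234,.1964,.0235],.518,-.038,grasp=False)
a=snapshot("scene");P=cloud(a)
for col in("lime",):
  for st,c,m in blobs(a,col):
    p=P[m];print(col,st[4],np.round(np.median(p,0),3),rect(p[:,:2]))
p=P.reshape(-1,3);k=np.all((p>(.55,.27,.034))&(p<(.68,.42,.05)),1);print("hub",rect(p[k][:,:2]))
E
```

```text
tcp [0.4234 0.1964 0.0235] rot(.1) [-0.01 -0.01  0.  ] shift cur [3.5  0.04 4.9 ] shift tgt [3.5  0.04 4.9 ]
lime 773 [nan nan nan] (array([490.8, 371.9]), array([89.6, 55.5]), 82.27)
hub (array([590.3, 346.9]), array([29.8, 28.4]), 15.28)
```

drive_tool(commands=[[0.3,0,0.4,0,0,0],[0.55,0,0.75,0,0,0],[0.6,0,0.85,0,0,0],[0.6,0,0.85,0,0,0],[0.55,0.04,0.75,0,0,0],[0.4,0,0.55,0,0,0],[0.25,0,0.38,0,0,0],[0.15,0,0.22,0,0,0],[0.08,0,0.12,0,0,0],[0,0,0,0,0,0],[0,0,0,0,0,0]])

```text
time: 12.72
tool_pos: [0.4247, 0.1967, 0.0262]
ee_rot: [3.141, 0.52, 3.103]
wrist_force: [-0.4, -0.1, -1.1]
width: 0.0181
finger_force: 30.0
```

drive_tool(commands=[[0,0,0,0,0,0],[0,0,0,0,0,0],[0,0,0,0,0,0],[0,0,0,0,0,0],[0,0,0,0,0,0],[0,0,-0.5,0,0,0],[0,0,-0.9,0,0,0],[0,0,-0.9,0,0,0],[0,0,-0.9,0,0,0],[0,0,0,0,0,0]], gripper=0)

```text
time: 13.98
tool_pos: [0.3616, 0.2003, 0.1398]
ee_rot: [3.137, 0.524, 3.102]
wrist_force: [0.6, 0.3, -0.1]
width: 0.0942
finger_force: 0.0
```

```bash
python3 - <<'E'
from h import *
a=snapshot("scene");P=cloud(a)
for col in("lime","yellow"):
  for st,c,m in blobs(a,col):
    p=P[m];p=p[np.isfinite(p[:,0])];print(col,st[4],np.round(c),np.round(np.median(p,0),3),rect(p[:,:2]),np.percentile(p[:,2],[2,50,98]))
p=P.reshape(-1,3);k=np.all((p>(.55,.27,.034))&(p<(.68,.42,.05)),1);print("hub",rect(p[k][:,:2]))
# shell grip: long axis at ~82deg; closing axis = along -8deg => spin
g=np.array([.489,.370,.028])
c=plan(g+[0,0,.10],0,-.14,np.pi/2);c=plan(g+[0,0,.10],0,-.14,-np.pi/2)
print(get_obs()["joint_positions"])
E
```

```text
lime 775 [388. 325.] [0.485 0.372 0.02 ] (array([491. , 371.9]), array([92.1, 54.4]), 82.35) [0.0042592  0.01990926 0.04157485]
yellow 138 [545.  47.] [-0.582  0.182  0.407] (array([-593.5,  178.5]), array([46.8, 19.5]), 17.89) [0.36356103 0.4070897  0.44249282]
yellow 368 [216. 164.] [ 0.39  -0.518  0.035] (array([ 398.1, -521.7]), array([161.9,  83.1]), 28.54) [0.01419973 0.03506516 0.04279632]
yellow 2111 [334. 294.] [0.512 0.193 0.007] (array([513., 194.]), array([169.1, 123.1]), 87.11) [0.00163346 0.0069956  0.02777703]
hub (array([590.8, 347. ]), array([29. , 32.4]), 89.31)
tcp [0.489 0.37  0.109] rot(.1) [ 4.36  3.91 16.31] shift cur [-2.28  4.38  2.13] shift tgt [4.67 2.57 0.71]
tcp [0.489 0.37  0.109] rot(.1) [ -3.8    4.24 -14.33] shift cur [-2.28  4.38  2.13] shift tgt [-4.67 -2.57  0.71]
[ 0.62857916 -0.53399134  2.09838762 -0.33864672  1.17417149 -0.83649218]
```

drive_tool(commands=[[0,0,0,0.256,0.23,0.96],[0,0,0,0.256,0.23,0.96],[0,0,0,0.256,0.23,0.96],[0,0,0,0.256,0.23,0.96],[0,0,0,0.256,0.23,0.96],[0,0,0,0.256,0.23,0.96],[0,0,0,0.256,0.23,0.96],[0,0,0,0.256,0.23,0.96],[0,0,0,0.256,0.23,0.96],[0,0,0,0.256,0.23,0.96],[0,0,0,0.256,0.23,0.96],[0,0,0,0.256,0.23,0.96],[0,0,0,0.256,0.23,0.96],[0,0,0,0.256,0.23,0.96],[0,0,0,0.256,0.23,0.96],[0,0,0,0.256,0.23,0.96],[0,0,0,0.256,0.23,0.96]], gripper=0.25)

```text
time: 16.15
tool_pos: [0.3602, 0.1982, 0.1338]
ee_rot: [-3.135, 0.003, 1.425]
wrist_force: [0.3, 0.3, -0.3]
width: 0.0705
finger_force: 0.0
```

drive_tool(commands=[[0.5,0.3,0,0,0,0],[0.8,0.45,0,0,0,0],[0.8,0.45,0,0,0,0],[0.8,0.45,0,0,0,0],[0.8,0.45,0.2,0,0,0],[0.6,0.3,0.3,0,0,0],[0.37,0.17,0.2,0,0,0],[0,0,0,0,0,0],[0,0,0,0,0,0]])

```text
time: 17.27
tool_pos: [0.4885, 0.3686, 0.1077]
ee_rot: [-3.139, 0.002, 1.428]
wrist_force: [-0.4, -0.3, 0.1]
width: 0.0702
finger_force: 0.0
```

```bash
python3 - <<'E'
from h import *
plan([.489,.370,.030],0,-.14,np.pi/2)
s=snapshot("wrist");cv2.imwrite("pics/w2.png",s["image"])
E
```

```text
tcp [0.489 0.37  0.011] rot(.1) [-0.02  0.02 -0.02] shift cur [0.04 0.01 2.42] shift tgt [0.04 0.01 2.42]
```

View pics/w2.png

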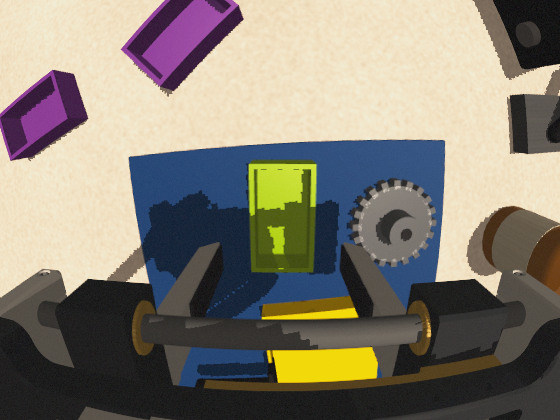

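The wrist view shows the lime shell (282,217) centred and square between the fingers, with the gear (392,223) clear.

drive_tool(commands=[[0,0,0.5,0,0,0],[0,0,0.6,0,0,0],[0,0,0.6,0,0,0],[0,0,0.5,0,0,0],[0,0,0.2,0,0,0],[0,0,0,0,0,0]])

```text
time: 18.08
tool_pos: [0.4884, 0.3689, 0.0117]
ee_rot: [-3.139, 0.002, 1.429]
wrist_force: [-0.1, -1.0, 0.1]
width: 0.0707
finger_force: 0.0
```

drive_tool(commands=[[0,0,0,0,0,0],[0,0,0,0,0,0],[0,0,0,0,0,0],[0,0,0,0,0,0],[0,0,0,0,0,0],[0,0,0,0,0,0],[0,0,-0.5,0,0,0],[0,0,-0.9,0,0,0],[0,0,-0.9,0,0,0],[0,0,-0.9,0,0,0],[0,0,-0.9,0,0,0],[0,0,-0.9,0,0,0],[0,0,-0.9,0,0,0],[0,0,0,0,0,0]], gripper=1)

```text
time: 19.82
tool_pos: [0.4901, 0.3702, 0.2522]
ee_rot: [3.138, -0.003, 1.429]
wrist_force: [-0.6, -0.2, -0.4]
width: 0.052
finger_force: 30.0
```

```bash
python3 - <<'E'
from h import *
# drop: chest x -25,y -20 -> 
ch=np.array([.561,-.097]);c,s=np.cos(-.026),np.sin(-.026)
def W(x,y): return ch+np.array([c*x-s*y,s*x+c*y])
x,y=W(-.025,-.02)
c1=plan([x,y,.26],.25,-.026,np.pi);plan([x,y,.10],.25,-.026,np.pi,cur=c1)
print(get_obs()["joint_positions"])
E
```

```text
tcp [ 0.5402 -0.1165  0.2416] rot(.1) [-1.81  1.99 14.47] shift cur [-11.87   2.96   0.24] shift tgt [ 1.45 12.13  0.64]
tcp [ 0.5402 -0.1165  0.0816] rot(.1) [ 0.  0. -0.] shift cur [-0.99 -0.    3.88] shift tgt [-0.99  0.    3.88]
[5.54578823e-01 2.24719566e-01 1.12273597e+00 9.60102167e-05
 1.78896985e+00 6.96412248e-01]
```

drive_tool(commands=[[0,0,0,-0.12,0.13,0.96],[0,0,0,-0.12,0.13,0.96],[0,0,0,-0.12,0.13,0.96],[0,0,0,-0.12,0.13,0.96],[0,0,0,-0.12,0.13,0.96],[0,0,0,-0.12,0.13,0.96],[0,0,0,-0.12,0.13,0.96],[0,0,0,-0.12,0.13,0.96],[0,0,0,-0.12,0.13,0.96],[0,0,0,-0.12,0.13,0.96],[0,0,0,-0.12,0.13,0.96],[0,0,0,-0.12,0.13,0.96],[0,0,0,-0.12,0.13,0.96],[0,0,0,-0.12,0.13,0.96],[0,0,0,-0.12,0.13,0.96],[0,0,0,0,0,0]])

```text
time: 21.82
tool_pos: [0.4878, 0.3691, 0.2451]
ee_rot: [3.132, -0.237, -0.015]
wrist_force: [-0.1, 0.4, -0.6]
width: 0.0515
finger_force: 30.0
```

```bash
cat >>h.py <<'E'
def W(x,y,z,ch=(.561,-.097),a=-.026):
    c,s=np.cos(a),np.sin(a);return np.array([ch[0]+c*x-s*y,ch[1]+s*x+c*y,z])
E
python3 - <<'E'
from h import *
c1=plan(W(-.025,-.06,.25),.25,-.026,np.pi);plan(W(-.025,-.06,.08),.25,-.026,np.pi,cur=c1)
E
```

```text
tcp [ 0.5391 -0.1565  0.2316] rot(.1) [0.07 0.13 0.1 ] shift cur [ 1.36 13.11  0.8 ] shift tgt [ 1.49 13.1   0.73]
tcp [ 0.5391 -0.1565  0.0616] rot(.1) [ 0.  0. -0.] shift cur [-1.05 -0.    4.12] shift tgt [-1.05  0.    4.12]
```

drive_tool(commands=[[0,0.3,-0.2,0.07,0.13,0.1],[0,0.6,0,0,0,0],[0,0.9,0,0,0,0],[0,0.95,0,0,0,0],[0,0.95,0,0,0,0],[0,0.95,0,0,0,0],[0,0.95,0,0,0,0],[0,0.95,0,0,0,0],[0,0.95,0,0,0,0],[0.1,0.95,0,0,0,0],[0.1,0.95,0,0,0,0],[0.2,0.95,0,0,0,0],[0.3,0.9,0,0,0,0],[0.3,0.8,0.1,0,0,0],[0.2,0.6,0.2,0,0,0],[0.15,0.3,0.3,0,0,0],[0.1,0.1,0.3,0,0,0],[0,0,0,0,0,0],[0,0,0,0,0,0]])

```text
time: 24.2
tool_pos: [0.538, -0.1531, 0.2342]
ee_rot: [-3.139, -0.254, -0.027]
wrist_force: [-0.1, 0.2, -1.2]
width: 0.0518
finger_force: 30.0
```

```bash
python3 - <<'E'
from h import *
plan(W(-.025,-.06,.08),.25,-.026,np.pi)
E
```

```text
tcp [ 0.5391 -0.1565  0.0616] rot(.1) [-0.03 -0.04 -0.01] shift cur [-1.06  0.09  4.18] shift tgt [-1.04  0.08  4.19]
```

drive_tool(commands=[[-0.1,0.08,0.3,0,0,0],[-0.15,0,0.6,0,0,0],[-0.2,0,0.8,0,0,0],[-0.2,0,0.8,0,0,0],[-0.2,0,0.8,0,0,0],[-0.15,0,0.6,0,0,0],[-0.06,0,0.28,0,0,0],[0,0,0,0,0,0]])

```text
time: 25.2
tool_pos: [0.5385, -0.1564, 0.0608]
ee_rot: [-3.138, -0.253, -0.028]
wrist_force: [0.2, 0.4, 0.2]
width: 0.0515
finger_force: 30.0
```

drive_tool(commands=[[0,0,0,0,0,0],[0,0,0,0,0,0],[0,0,0,0,0,0],[0.08,0,-0.3,0,0,0],[0.15,0,-0.6,0,0,0],[0.22,0,-0.9,0,0,0],[0.22,0,-0.9,0,0,0],[0.22,0,-0.9,0,0,0],[0.22,0,-0.9,0,0,0],[0,-0.5,-0.5,0,0,0],[0,-0.9,0,0,0,0],[0,-0.9,0,0,0,0],[0,-0.9,0,0,0,0],[0,-0.9,0,0,0,0],[0,-0.9,0,0,0,0],[0,-0.9,0,0,0,0],[0,-0.5,0,0,0,0],[0,0,0,0,0,0]], gripper=0.36)

```text
time: 27.45
tool_pos: [0.5386, 0.1, 0.268]
ee_rot: [-3.139, -0.255, -0.026]
wrist_force: [1.0, -0.3, 0.3]
width: 0.0601
finger_force: 0.0
```

```bash
python3 - <<'E'
from h import *
a=snapshot("scene");P=cloud(a);b=snapshot("side");Q=cloud(b)
for n,s,PP in(("sc",a,P),("sd",b,Q)):
 for col in("lime","teal"):
  for st,c,m in blobs(s,col):
    p=PP[m];p=p[np.isfinite(p[:,0])]
    if len(p)>5 and p[:,0].mean()>.3: print(n,col,st[4],np.round(c),np.round(np.median(p,0),3),rect(p[:,:2]),np.round(p[:,2].max(),3))
p=P.reshape(-1,3);k=np.all((p>(.5,.25,.034))&(p<(.68,.45,.05)),1);print("hub",rect(p[k][:,:2]),k.sum())
g=np.array([.589,.3455,.040])
plan(g+[0,0,.12],0,-.026,np.pi);print(get_obs()["joint_positions"])
E
```

```text
sc lime 72 [268. 237.] [ 0.517 -0.08   0.049] (array([563.4, -33.6]), array([193.3,  19.7]), 49.99) 0.24
sc teal 244 [327. 130.] [0.5   0.112 0.546] (array([496.2, 114. ]), array([28.7, 63.4]), 27.11) 0.577
sc teal 59 [271. 249.] [ 0.548 -0.039  0.048] (array([571.8,  -5.3]), array([131.6,  36.3]), 55.52) 0.184
sd lime 520 [299. 272.] [ 0.547 -0.089  0.045] (array([552.8, -89.1]), array([101.9, 100.2]), 83.78) 0.062
sd teal 174 [318. 255.] [ 0.625 -0.049  0.047] (array([627.3, -44.8]), array([64.4, 37.8]), 89.37) 0.054
sd teal 99 [288. 260.] [ 0.529 -0.047  0.047] (array([529.6, -37.3]), array([35. , 48.2]), 7.99) 0.053
hub (array([591. , 347.7]), array([29.6, 29.3]), 3.64) 113
tcp [0.589  0.3455 0.141 ] rot(.1) [-0.02 -2.55 -0.02] shift cur [ 0.25 -6.2   3.35] shift tgt [ 1.1  -6.21  3.17]
[ 0.09546945 -0.11586967  1.47140068 -0.0286847   1.53294714  1.69141144]
```

drive_tool(commands=[[0,-0.5,0,0,-0.85,0],[0,-0.9,0,0,-0.85,0],[0,-0.9,0,0,-0.85,0],[0,-0.9,0.2,0,0,0],[0.2,-0.9,0.4,0,0,0],[0.2,-0.9,0.6,0,0,0],[0.3,-0.7,0.8,0,0,0],[0.3,-0.4,0.8,0,0,0],[0.1,-0.1,0.4,0,0,0],[0,0,0,0,0,0],[0,0,0,0,0,0]])

```text
time: 28.92
tool_pos: [0.5902, 0.3451, 0.1418]
ee_rot: [-3.138, -0.001, -0.029]
wrist_force: [0.2, 0.1, 0.0]
width: 0.0602
finger_force: 0.0
```

```bash
python3 - <<'E'
from h import *
plan([.589,.3455,.040],0,-.026,np.pi)
a=snapshot("scene");P=cloud(a)
p=P.reshape(-1,3);k=np.all((p>(.5,.25,.034))&(p<(.68,.45,.05)),1);print("hub",rect(p[k][:,:2]),k.sum())
s=snapshot("wrist");cv2.imwrite("pics/w3.png",s["image"])
E
```

```text
tcp [0.589  0.3455 0.021 ] rot(.1) [-0.04 -0.01 -0.03] shift cur [-0.03  0.    3.02] shift tgt [-0.03 -0.01  3.02]
hub (array([590.4, 346.9]), array([29.3, 28.5]), 12.83) 112
```

View pics/w3.png

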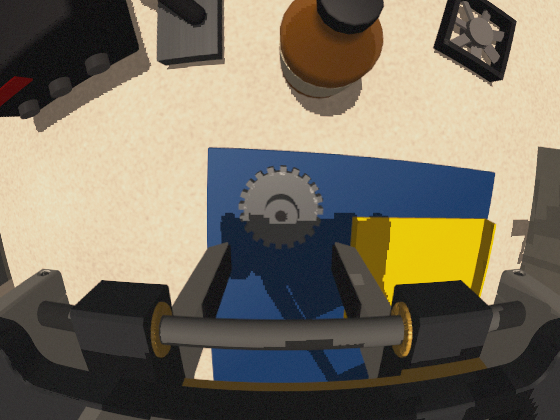

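The gear (281,207) is centred, and the bottle and tray are clear.

drive_tool(commands=[[0,0,0.6,0,0,0],[0,0,0.8,0,0,0],[0,0,0.7,0,0,0],[0,0,0.5,0,0,0],[0,0,0.3,0,0,0],[0,0,0.12,0,0,0],[0,0,0,0,0,0]])

```text
time: 29.9
tool_pos: [0.5896, 0.3464, 0.0194]
ee_rot: [-3.138, 0.0, -0.027]
wrist_force: [0.7, 0.3, 0.3]
width: 0.0603
finger_force: 0.0
```

drive_tool(commands=[[0,0,0,0,0,0],[0,0,0,0,0,0],[0,0,0,0,0,0],[0,0,0,0,0,0],[0,0,0,0,0,0],[0,0,0,0,0,0],[0,0,-0.5,0,0,0],[0,0,-0.9,0,0,0],[0,0,-0.9,0,0,0],[0,0,-0.9,0,0,0],[0,0,-0.9,0,0,0],[0,0,-0.9,0,0,0],[-0.5,0,-0.9,0,0.8,0],[-0.5,0,0,0,0.9,0],[0,0,0,0,0.8,0],[0,0,0,0,0,0]], gripper=1)

```text
time: 31.9
tool_pos: [0.5479, 0.3469, 0.2549]
ee_rot: [-3.138, -0.249, -0.027]
wrist_force: [-0.1, -0.3, -1.0]
width: 0.0295
finger_force: 30.0
```

```bash
python3 - <<'E'
from h import *
c1=plan(W(-.03,-.065,.25),.25,-.026,np.pi);plan(W(-.03,-.065,.10),.25,-.026,np.pi,cur=c1)
E
```

```text
tcp [ 0.534  -0.1613  0.2316] rot(.1) [-0.04  0.01 -0.01] shift cur [-0.15 12.71  0.51] shift tgt [-0.16 12.71  0.56]
tcp [ 0.534  -0.1613  0.0816] rot(.1) [ 0.  0. -0.] shift cur [-0.93 -0.    3.63] shift tgt [-0.93  0.    3.63]
```

drive_tool(commands=[[-0.2,0.4,0,0,0,0],[0,0.7,0,0,0,0],[0,0.95,0,0,0,0],[0,0.95,0,0,0,0],[0,0.95,0,0,0,0],[0,0.95,0,0,0,0],[0,0.95,0,0,0,0],[0,0.95,0,0,0,0],[0,0.95,0,0,0,0],[0,0.95,0,0,0,0],[0,0.95,0,0,0,0],[0,0.9,0,0,0,0],[0,0.9,0,0,0,0],[0,0.7,0.1,0,0,0],[0,0.4,0.2,0,0,0],[0,0.25,0.2,0,0,0],[0,0.1,0,0,0,0],[0,0,0,0,0,0],[0,0,0,0,0,0]])

```text
time: 34.28
tool_pos: [0.5328, -0.1683, 0.231]
ee_rot: [-3.139, -0.25, -0.027]
wrist_force: [0.1, -0.5, -0.9]
width: 0.0295
finger_force: 30.0
```

```bash
python3 - <<'E'
from h import *
plan(W(-.03,-.072,.095),.25,-.026,np.pi)
b=snapshot("side");cv2.imwrite("pics/d3.png",cv2.resize(b["image"][200:340,230:390],None,fx=4,fy=4,interpolation=cv2.INTER_CUBIC))
E
```

```text
tcp [ 0.5338 -0.1683  0.0766] rot(.1) [-0.03  0.   -0.01] shift cur [-0.93  0.01  3.75] shift tgt [-0.93 -0.    3.75]
```

View pics/d3.png

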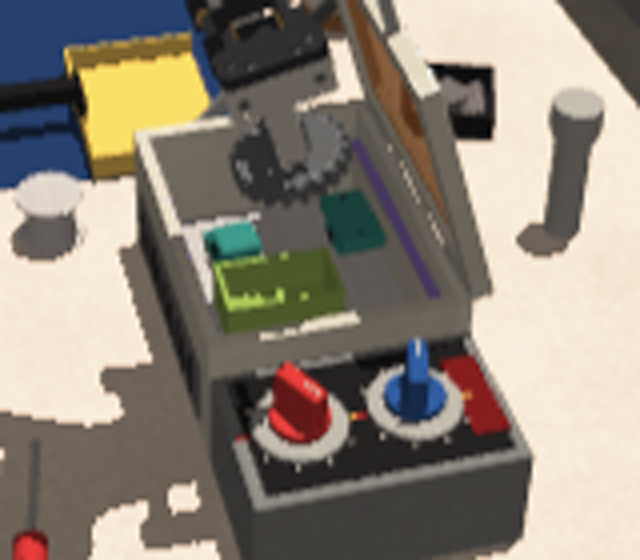

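The crop shows the shell flat at the right front (280,290), blocks at (232,240) and (352,220), and the gear held above. I'll set the gear on the shell's rim, about 76 mm in all, which stays below the chamber rim.

drive_tool(commands=[[-0.1,-0.25,0.4,0,0,0],[-0.2,0,0.7,0,0,0],[-0.2,0,0.8,0,0,0],[-0.15,0,0.7,0,0,0],[-0.1,0,0.5,0,0,0],[-0.08,0,0.25,0,0,0],[0,0,0,0,0,0],[0,0,0,0,0,0]])

```text
time: 35.33
tool_pos: [0.5343, -0.1588, 0.0936]
ee_rot: [-3.14, -0.251, -0.028]
wrist_force: [-0.4, -0.9, -0.6]
width: 0.0293
finger_force: 30.0
```

drive_tool(commands=[[0,0,0,0,0,0],[0,0,0,0,0,0],[0,0,0,0,0,0],[0,0,0,0,0,0],[0.08,0,-0.3,0,0,0],[0.15,0,-0.6,0,0,0],[0.22,0,-0.9,0,0,0],[0.22,0,-0.9,0,0,0],[0.22,0,-0.9,0,0,0],[0.22,0,-0.9,0,0,0],[0,-0.5,-0.5,0,0,0],[0,-0.9,0,0,0,0],[0,-0.9,0,0,0,0],[0,-0.9,0,0,0,0],[0,-0.9,0,0,0,0],[0,-0.9,0,0,0,0],[0,-0.9,0,0,0,0],[0,-0.5,0,0,0,0],[0,0,0,0,0,0]], gripper=0.5)

```text
time: 37.7
tool_pos: [0.5344, 0.098, 0.2989]
ee_rot: [-3.139, -0.25, -0.026]
wrist_force: [0.5, -0.7, -0.1]
width: 0.047
finger_force: 0.0
```

```bash
python3 - <<'E'
from h import *
a=snapshot("scene");P=cloud(a)
for st,c,m in blobs(a,"red",15):
  p=P[m];p=p[np.isfinite(p[:,0])];print(st[4],np.round(c),np.round(np.median(p,0),4),rect(p[:,:2]),np.round(np.percentile(p[:,2],[3,97]),3))
b=snapshot("side");Q=cloud(b)
for st,c,m in blobs(b,"red",8):
  p=Q[m];p=p[np.isfinite(p[:,0])];print("sd",st[4],np.round(c),np.round(np.median(p,0),4),np.round(np.percentile(p[:,2],[3,97]),3))
q=Q.reshape(-1,3);k=np.all((q>(.48,-.2,.03))&(q<(.62,.02,.105)),1);print("inside max z",np.percentile(q[k][:,2],[90,99,100]))
i=b["image"][200:340,230:390];cv2.imwrite("pics/d4.png",np.hstack([cv2.resize(i,(400,350)),cv2.resize(a["image"][160:300,200:360],(400,350))]))
E
```

```text
30 [558.  61.] [-0.5834  0.2378  0.3721] (array([-588.8,  237.4]), array([35.2, 13.2]), 28.51) [0.359 0.391]
67 [267. 184.] [ 0.3271 -0.3041  0.0229] (array([ 327., -302.]), array([81. , 15.1]), 75.45) [0.015 0.028]
31 [198. 213.] [ 0.6355 -0.3014  0.0874] (array([ 635.2, -298.1]), array([40.8, 16.5]), 74.43) [0.082 0.09 ]
49 [285. 249.] [0.5879 0.0639 0.1647] (array([585.3,  62.3]), array([24.7, 16.5]), 81.81) [0.155 0.169]
sd 26 [292. 149.] [0.7232 0.5938 0.0959] [0.087 0.105]
sd 24 [294. 209.] [0.5765 0.0566 0.1635] [0.158 0.166]
sd 144 [349. 298.] [ 0.6331 -0.2865  0.085 ] [0.082 0.088]
sd 201 [304. 301.] [ 0.5046 -0.2887  0.1109] [0.094 0.129]
sd 267 [237. 349.] [ 0.3168 -0.3188  0.0223] [0.012 0.027]
sd 61 [422. 414.] [ 0.6802 -0.6098  0.0343] [0.03  0.039]
inside max z [0.08879015 0.1032968  0.10481097]
```

View pics/d4.png

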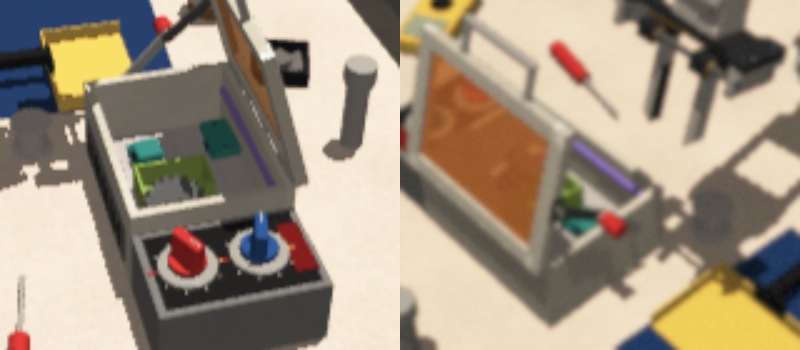

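The gear sits against the shell at (175,190) in the left half. Next is the stay: fingers shut, tool tilted along the push direction.

```bash
python3 - <<'E'
from h import *
b=snapshot("side");Q=cloud(b)
for u,v in((300,275),(298,278),(304,274),(292,270),(300,282)): print(u,v,b["image"][v,u],np.round(Q[v,u],3))
k=np.array([.584,.0615,.156]);th=.768;z=np.array([np.sin(th),0,-np.cos(th)])
c=plan(k-.045*z,th,-.026,np.pi,grasp=False);plan(k-.011*z,th,-.026,np.pi,grasp=False,cur=c)
E
```

```text
300 275 [103 106 108] [ 0.538 -0.143  0.068]
298 278 [104 107 109] [ 0.531 -0.146  0.061]
304 274 [50 51 51] [ 0.55  -0.144  0.07 ]
292 270 [41 89 77] [ 0.531 -0.085  0.038]
300 282 [209 228 237] [ 0.516 -0.215  0.111]
tcp [0.5527 0.0615 0.1884] rot(.1) [-0.01  5.19 -0.03] shift cur [-0.21  0.86  2.78] shift tgt [-1.57  0.85  2.31]
tcp [0.5764 0.0615 0.1639] rot(.1) [ 0. -0. -0.] shift cur [-0.   -0.02  0.85] shift tgt [-0.   -0.02  0.85]
```

drive_tool(commands=[[0,0,0,0,0.9,0],[0,0,0,0,0.9,0],[0,0,0,0,0.9,0],[0,0,0,0,0.9,0],[0,0,0,0,0.9,0],[0,0,0,0,0.7,0],[-0.4,0.3,0.5,0,0,0],[-0.4,0.3,0.6,0,0,0],[-0.4,0.25,0.6,0,0,0],[-0.37,0,0.6,0,0,0],[0,0,0,0,0,0],[0,0,0,0,0,0]], gripper=1)

```text
time: 39.35
tool_pos: [0.5529, 0.0621, 0.1898]
ee_rot: [-3.138, -0.771, -0.031]
wrist_force: [-0.8, 0.7, 0.5]
width: 0.0006
finger_force: 0.0
```

```bash
python3 - <<'E'
from h import *
k=np.array([.584,.0615,.156]);th=.768;z=np.array([np.sin(th),0,-np.cos(th)])
plan(k-.011*z,th,-.026,np.pi,grasp=False)
a=snapshot("scene");b=snapshot("side");cv2.imwrite("pics/k1.png",np.hstack([cv2.resize(a["image"][170:290,220:380],(400,300),interpolation=2),cv2.resize(b["image"][150:270,230:390],(400,300),interpolation=2)]))
E
```

```text
tcp [0.5764 0.0615 0.1639] rot(.1) [-0.   -0.03 -0.04] shift cur [-0.03 -0.    0.87] shift tgt [-0.03 -0.    0.87]
```

View pics/k1.png

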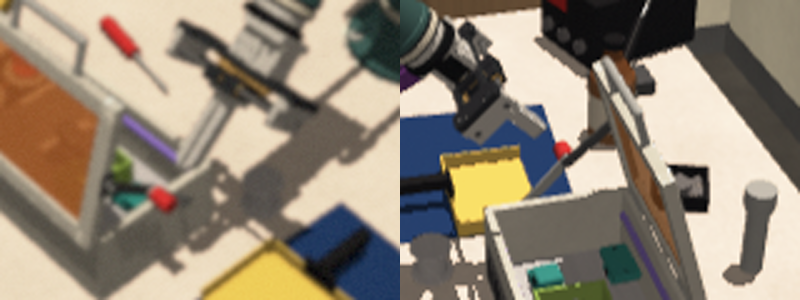

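The fingertips (190,163 left) point square at the red boss (160,197 left; 562,150 right). Pushing gently.

drive_tool(commands=[[0,0,0.3,0,0,0],[0,0,0.3,0,0,0],[0,0,0.15,0,0,0],[0,0,0.12,0,0,0],[0,0,0.12,0,0,0],[0,0,0.12,0,0,0],[-0.02,0,0.12,0,0,0],[-0.03,0,0.12,0,0,0],[-0.03,0,0.12,0,0,0],[-0.04,0,0.12,0,0,0],[0,0,0,0,0,0],[0,0,0,0,0,0]])

```text
time: 40.95
tool_pos: [0.5923, 0.0616, 0.1375]
ee_rot: [-3.138, -0.766, -0.03]
wrist_force: [-0.8, 0.3, 0.7]
width: 0.0003
finger_force: 0.4
```

```bash
cat >>h.py <<'E'
def lid(n="scene"):
    s=snapshot(n);P=cloud(s).reshape(-1,3)
    k=np.all((P>(.40,-.16,.13))&(P<(.75,-.04,.40)),1);p=P[k]
    # amber window points
    return s,p
E
python3 - <<'E'
from h import *
a=snapshot("scene");P=cloud(a)
for st,c,m in blobs(a,"red",10):
  p=P[m];p=p[np.isfinite(p[:,0])]
  if c[1]>220 and len(p): print(st[4],np.round(c),np.round(np.median(p,0),4))
m=cv2.inRange(hsv(a),np.array((5,120,40)),np.array((18,255,255)))>0
p=P[m];p=p[np.all((p>(.4,-.22,.12))&(p<(.75,.03,.33)),1)]
f=np.polyfit(p[:,2],p[:,0],1);t=np.degrees(np.arctan2(1,-f[0]));print("lid deg above shut",t,"lid",np.radians(74-t),len(p))
q=P.reshape(-1,3);k=np.all((q>(.45,-.17,.30))&(q<(.7,-.03,.4)),1);h=q[k];print("top",np.round(h[h[:,2]>np.percentile(h[:,2],60)].mean(0),3),h[:,2].max())
E
```

```text
46 [280. 259.] [0.6066 0.063  0.1368]
lid deg above shut 65.93220649173506 lid 0.1408095600902476 2322
top [ 0.568 -0.096  0.337] 0.3413145777065665
```

The boss moved to (280,259), about 33 mm, and the lid sank to about 0.14, so the stay is broken. Now I back off and turn to grip the lid handle.

drive_tool(commands=[[0,0,-0.5,0,0,0],[0,0,-0.9,0,0,0],[0,0,-0.9,0,0,0],[0,0,-0.9,0,0,0],[0,0,0,0,0,-0.98],[0,0,0,0,0,-0.98],[0,0,0,0,0,-0.98],[0,0,0,0,0,-0.98],[0,0,0,0,0,-0.98],[0,0,0,0,0,-0.98],[0,0,0,0,0,-0.98],[0,0,0,0,0,-0.98],[0,0,0,0,0,-0.98],[0,0,0,0,0,-0.98],[0,0,0,0,0,-0.98],[0,0,0,0,0,-0.98],[0,0,0,0,0,-0.98],[0,0,0,0,0,-0.98],[0,0,0,0,0,-0.98],[0,0,0,0,0,-0.98]], gripper=0.5)

```text
time: 43.5
tool_pos: [0.5033, 0.0638, 0.2291]
ee_rot: [2.376, -0.002, 1.544]
wrist_force: [-0.2, -0.2, -0.4]
width: 0.0469
finger_force: 0.0
```

```bash
python3 - <<'E'
from h import *
th=.6;z=np.array([np.sin(th),0,-np.cos(th)])
for n in("scene","side"):
    P=cloud(snapshot(n));q=P.reshape(-1,3);k=np.all((q>(.5,-.17,.30))&(q<(.7,-.03,.4)),1);h=q[k];print(n,len(h),np.round(h[h[:,2]>np.percentile(h[:,2],60)].mean(0),3),h[:,2].max())
g=np.array([.567,-.098,.332])
c=plan(g-.1*z,th,-.026,np.pi/2);c=plan(g,th,-.026,np.pi/2,cur=c)
print(get_obs()["joint_positions"])
E
```

```text
scene 229 [ 0.569 -0.095  0.337] 0.3412082988658015
side 155 [ 0.564 -0.101  0.336] 0.33962805588413697
tcp [ 0.5213 -0.0983  0.3989] rot(.1) [ 1.66 -0.01 -0.06] shift cur [-4.02  3.36 -2.68] shift tgt [-4.04  2.85 -3.19]
tcp [ 0.5777 -0.0983  0.3163] rot(.1) [-0. -0. -0.] shift cur [ 0.04 -0.    2.5 ] shift tgt [ 0.04 -0.    2.5 ]
[ 0.05034435 -0.57461536  2.0397577  -0.06583121  0.9131775   0.10110951]
```

drive_tool(commands=[[0,0,-0.5,0.83,0,-0.03],[0,0,-0.8,0.83,0,-0.03],[0,0.7,-0.7,0,0,0],[0,0.8,-0.7,0,0,0],[-0.2,0.8,-0.5,0,0,0],[-0.5,0.5,0,0,0,0],[-0.8,0,0,0,0,0],[-0.9,0,0,0,0,0],[-0.8,0,0,0,0,0],[-0.6,0,0,0,0,0],[-0.24,0,0,0,0,0],[0,0,0,0,0,0],[0,0,0,0,0,0]])

```text
time: 45.22
tool_pos: [0.5151, -0.0973, 0.3961]
ee_rot: [2.539, -0.002, 1.547]
wrist_force: [1.4, -0.5, -0.3]
width: 0.0471
finger_force: 0.0
```

```bash
python3 - <<'E'
from h import *
plan([.567,-.098,.332],.6,-.026,np.pi/2)
s=snapshot("wrist");cv2.imwrite("pics/w4.png",s["image"])
E
```

```text
tcp [ 0.5777 -0.0983  0.3163] rot(.1) [ 0.03 -0.02  0.01] shift cur [0.01 0.16 2.53] shift tgt [0.02 0.16 2.53]
```

View pics/w4.png

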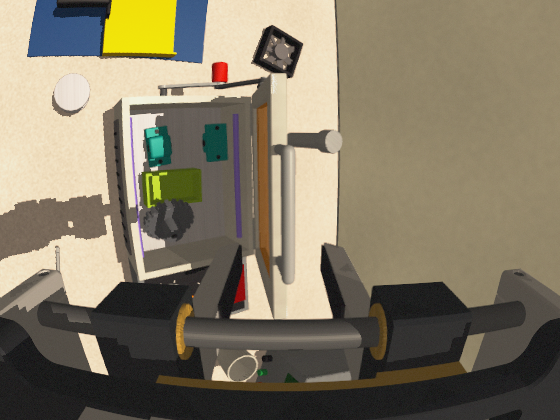

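All four prints lie inside the chamber (blocks at 157,145 and 215,142; shell 172,188; gear 166,220), and the handle bar (289,215) lies between the fingers.

drive_tool(commands=[[0,0.14,0.5,0,0,0],[0,0,0.6,0,0,0],[0,0,0.6,0,0,0],[0,0,0.5,0,0,0],[0,0,0.3,0,0,0],[0,0,0,0,0,0],[0,0,0,0,0,0]])

```text
time: 46.15
tool_pos: [0.5766, -0.0995, 0.3181]
ee_rot: [2.537, -0.0, 1.546]
wrist_force: [0.9, 0.1, 0.1]
width: 0.0472
finger_force: 0.0
```

drive_tool(commands=[[0,0,0,0,0,0],[0,0,0,0,0,0],[0,0,0,0,0,0],[0,0,0,0,0,0],[0,0,0,0,0,0],[0,0,0,0,0,0]], gripper=1)

```text
time: 46.9
tool_pos: [0.5764, -0.0997, 0.317]
ee_rot: [2.539, -0.001, 1.546]
wrist_force: [-1.3, -0.8, 1.1]
width: 0.011
finger_force: 30.0
```

```bash
cat >>h.py <<'E'
def arc(n_done=0,end=0.0,N=20,th=.6):
    """tool-frame steps for the arc of the gripped handle about the hinge (chest x .095, z .113)"""
    o=get_obs();R=Ro.from_euler("xyz",o["ee_rot"]);g=o["tool_pos"]-.019*R.as_matrix()[:,2]
    H=W(.095,(g[1]+.097),.113);d=np.array([g[0]-H[0],g[2]-H[2]])
    r=np.hypot(*d);a=np.arctan2(d[1],-d[0]);print("grasp",np.round(g,4),"r",round(r,4),"angle",round(a,3),"shut at",round(np.arctan2(.008,.236),3),"lid~",round(1.292-(a-np.arctan2(.008,.236)),3))
    return o,R,g,H,r,a
E
python3 - <<'E'
from h import *
o,R,g,H,r,a=arc()
A=np.linspace(a,.03,27)
P=np.array([[H[0]-r*np.cos(t),0,H[2]+r*np.sin(t)] for t in A])
print(np.round(R.inv().apply(np.diff(P,axis=0))/.04,2))
E
```

```text
grasp [ 0.5656 -0.0995  0.3326] r 0.2375 angle 1.181 shut at 0.034 lid~ 0.145
[[-0.01 -0.26 -0.05]
 [-0.01 -0.26 -0.04]
 [-0.01 -0.26 -0.03]
 [-0.01 -0.26 -0.02]
 [-0.01 -0.26 -0.  ]
 [-0.01 -0.26  0.01]
 [-0.01 -0.26  0.02]
 [-0.01 -0.26  0.03]
 [-0.   -0.26  0.04]
 [-0.   -0.26  0.05]
 [-0.   -0.25  0.07]
 [-0.   -0.25  0.08]
 [-0.   -0.25  0.09]
 [-0.   -0.24  0.1 ]
 [-0.   -0.24  0.11]
 [-0.   -0.23  0.12]
 [-0.   -0.23  0.13]
 [-0.   -0.22  0.14]
 [-0.   -0.22  0.15]
 [-0.   -0.21  0.16]
 [-0.   -0.2   0.17]
 [-0.   -0.19  0.18]
 [-0.   -0.19  0.19]
 [-0.   -0.18  0.19]
 [-0.   -0.17  0.2 ]
 [-0.   -0.16  0.21]]
```

drive_tool(commands=[[0,-0.13,-0.02,0,0,0],[0,-0.26,-0.05,0,0,0],[0,-0.26,-0.03,0,0,0],[0,-0.26,-0.02,0,0,0],[0,-0.26,-0.01,0,0,0],[0,-0.26,0,0,0,0],[0,-0.26,0.01,0,0,0],[0,-0.26,0.02,0,0,0],[0,-0.26,0.04,0,0,0],[0,-0.26,0.05,0,0,0],[0,-0.26,0.06,0,0,0],[0,-0.25,0.07,0,0,0],[0,-0.12,0.04,0,0,0],[0,0,0,0,0,0]])

```text
time: 48.65
tool_pos: [0.4768, -0.0969, 0.2398]
ee_rot: [2.542, -0.002, 1.546]
wrist_force: [-3.8, -1.3, -0.1]
width: 0.0111
finger_force: 30.0
```

```bash
python3 - <<'E'
from h import *
o,R,g,H,r,a=arc();r=.2365
A=np.linspace(a,.03,17)
P=np.array([[H[0]-r*np.cos(t),0,H[2]+r*np.sin(t)] for t in A]);P=np.vstack([[g[0],0,g[2]],P[1:]])
print(np.round(R.inv().apply(np.diff(P,axis=0))/.04,2))
E
```

```text
grasp [ 0.4661 -0.0967  0.2555] r 0.2374 angle 0.644 shut at 0.034 lid~ 0.682
[[-0.   -0.21  0.1 ]
 [-0.   -0.21  0.09]
 [-0.   -0.21  0.09]
 [-0.   -0.2   0.1 ]
 [-0.   -0.2   0.11]
 [-0.   -0.19  0.12]
 [-0.   -0.19  0.12]
 [-0.   -0.19  0.13]
 [-0.   -0.18  0.14]
 [-0.   -0.17  0.14]
 [-0.   -0.17  0.15]
 [-0.   -0.16  0.16]
 [-0.   -0.16  0.16]
 [-0.   -0.15  0.17]
 [-0.   -0.14  0.18]
 [-0.   -0.14  0.18]]
```

drive_tool(commands=[[0,-0.12,0.05,0,0,0],[0,-0.21,0.09,0,0,0],[0,-0.21,0.09,0,0,0],[0,-0.2,0.1,0,0,0],[0,-0.2,0.11,0,0,0],[0,-0.19,0.12,0,0,0],[0,-0.19,0.12,0,0,0],[0,-0.19,0.13,0,0,0],[0,-0.18,0.14,0,0,0],[0,-0.17,0.14,0,0,0],[0,-0.17,0.15,0,0,0],[0,-0.16,0.16,0,0,0],[0,-0.16,0.16,0,0,0],[0,-0.08,0.08,0,0,0],[0,0,0,0,0,0]])

```text
time: 50.52
tool_pos: [0.4341, -0.0961, 0.1302]
ee_rot: [2.542, -0.001, 1.545]
wrist_force: [-2.2, -4.5, -4.1]
width: 0.011
finger_force: 30.0
```

```bash
python3 - <<'E'
from h import *
o,R,g,H,r,a=arc();r=.2365
A=np.linspace(a,.02,6)
P=np.array([[H[0]-r*np.cos(t),0,H[2]+r*np.sin(t)] for t in A]);P=np.vstack([[g[0],0,g[2]],P[1:]])
print(np.round(R.inv().apply(np.diff(P,axis=0))/.04,2))
E
```

```text
grasp [ 0.4234 -0.0958  0.1459] r 0.2349 angle 0.14 shut at 0.034 lid~ 1.185
[[-0.   -0.12  0.08]
 [-0.   -0.09  0.11]
 [-0.   -0.09  0.11]
 [-0.   -0.09  0.11]
 [-0.   -0.08  0.11]]
```

drive_tool(commands=[[0,-0.08,0.08,0,0,0],[0,-0.09,0.11,0,0,0],[0,-0.09,0.11,0,0,0],[0,-0.09,0.11,0,0,0],[0,-0.08,0.1,0,0,0],[0,0,0,0,0,0],[0,0,0,0,0,0],[0,0,0,0,0,0]])

```text
time: 51.52
tool_pos: [0.4322, -0.096, 0.1052]
ee_rot: [2.54, -0.001, 1.546]
wrist_force: [-1.4, -4.6, -4.5]
width: 0.011
finger_force: 30.0
```

```bash
cat >lidm.py <<'E'
from h import *
for n in("scene","side"):
    P=cloud(snapshot(n)).reshape(-1,3);k=np.all((P>(.49,-.2,.10))&(P<(.64,0.0,.16)),1);p=P[k]
    A=np.c_[p[:,0],p[:,1],np.ones(len(p))];w=np.linalg.lstsq(A,p[:,2],rcond=None)[0]
    for _ in range(3):
        e=abs(A@w-p[:,2])<.004;w=np.linalg.lstsq(A[e],p[e,2],rcond=None)[0]
    print(n,len(p),"slope",w[:2],"z mid",w@[.56,-.1,1])
E
python3 -c "from h import *;arc()"; python3 lidm.py
```

```text
grasp [ 0.4215 -0.0958  0.1209] r 0.2347 angle 0.034 shut at 0.034 lid~ 1.292
scene 2242 slope [-0.00163876 -0.0003663 ] z mid 0.12468043281114038
side 2201 slope [-0.00278925 -0.00135821] z mid 0.12258665020144978
```

drive_tool(commands=[[0,-0.04,0.05,0,0,0],[0,-0.03,0.04,0,0,0],[0,0,0,0,0,0],[0,0,0,0,0,0],[0,0,0,0,0,0]])

```text
time: 52.25
tool_pos: [0.4324, -0.0961, 0.1037]
ee_rot: [2.538, 0.001, 1.548]
wrist_force: [-16.1, -1.3, 9.9]
width: 0.0114
finger_force: 30.0
```

```bash
python3 -c "from h import *;arc();print(get_obs()['wrist_force'])"; python3 lidm.py
```

```text
grasp [ 0.4216 -0.0958  0.1193] r 0.2344 angle 0.027 shut at 0.034 lid~ 1.299
[-16.14160187  -1.26298852   9.93379262]
scene 2250 slope [0.00443828 0.00051626] z mid 0.1240039650965209
side 2208 slope [ 0.00125597 -0.00252275] z mid 0.12198986072283974
```

drive_tool(commands=[[0,0,0,0,0,0],[0,0,0,0,0,0],[0,0,0,0,0,0],[0,0,-0.3,0,0,0],[0,0,-0.5,0,0,0],[0,0,-0.8,0,0,0],[0,0,-0.8,0,0,0],[0,0,-0.8,0,0,0],[0,0,0,0,0,0]], gripper=0.72)

```text
time: 53.48
tool_pos: [0.3783, -0.1049, 0.2093]
ee_rot: [2.549, -0.005, 1.549]
wrist_force: [-0.4, -0.7, -0.8]
width: 0.0261
finger_force: 0.0
```

```bash
python3 lidm.py; python3 - <<'E'
from h import *
b=snapshot("side");Q=cloud(b);q=Q.reshape(-1,3)
for nm,x in(("R",.508),("B",.587)):
    k=np.all((q>(x-.03,-.315,.116))&(q<(x+.03,-.25,.135)),1);print(nm,rect(q[k][:,:2]),k.sum(),np.round(q[k].mean(0),4))
cv2.imwrite("pics/d5.png",cv2.resize(b["image"][230:340,250:390],None,fx=5,fy=5,interpolation=2))
# pose over the dials : red bar axis -61deg (pointer). closing axis = perpendicular
print(get_obs()["joint_positions"])
for nm,(x,y),ang in(("R",(.510,-.281),-61),("B",(.589,-.282),70)):
  for k in(0,np.pi):
    # tool x along bar: yaw of tool x = pi+psi-spin
    sp=np.pi-np.radians(ang)+k; sp=(sp+np.pi)%(2*np.pi)-np.pi
    j6=np.arctan2(y,x)+.1*0+1.571-np.radians(ang)-k; print(nm,"spin",round(sp,3),"j6~",round((j6+np.pi)%(2*np.pi)-np.pi,2))
    plan([x,y,.113+.08],0,0,sp)
E
```

```text
scene 2238 slope [0.00308936 0.00187005] z mid 0.12399701196094792
side 2213 slope [ 0.00277409 -0.00020842] z mid 0.12197510405345577
R (array([ 508.4, -283. ]), array([15.7, 41.4]), 26.88) 99 [ 0.5072 -0.2854  0.1248]
B (array([ 587. , -283.8]), array([42.1, 13.2]), 70.18) 75 [ 0.5866 -0.2861  0.1253]
[-0.78309424 -0.75550057  2.09305706  0.40745191  1.37799779 -0.7520193 ]
R spin -2.077 j6~ 2.13
tcp [ 0.51  -0.281  0.174] rot(.1) [ 1.93 -7.64 25.16] shift cur [-4.39  2.43  2.5 ] shift tgt [ 5.5  -0.75  0.78]
R spin 1.065 j6~ -1.01
tcp [ 0.51  -0.281  0.174] rot(.1) [ 5.76  1.45 -5.13] shift cur [-4.39  2.43  2.5 ] shift tgt [-5.5   0.75  0.78]
B spin 1.92 j6~ -0.1
tcp [ 0.589 -0.282  0.174] rot(.1) [ 5.8  -1.06  3.17] shift cur [-4.37  4.07  3.59] shift tgt [-2.39  6.51  0.78]
B spin -1.222 j6~ 3.04
tcp [ 0.589 -0.282  0.174] rot(.1) [  1.49   8.15 -27.05] shift cur [-4.37  4.07  3.59] shift tgt [ 2.39 -6.51  0.78]
```

View pics/d5.png

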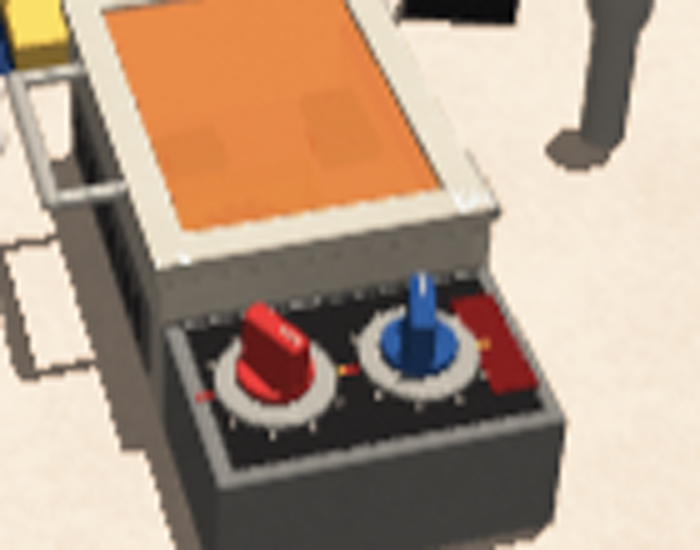

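The lid is shut flat, and the dials have not changed (red 275,355; blue 422,325). Blue dial first.

drive_tool(commands=[[0,0,0,0.83,-0.15,0.45],[0,0,0,0.83,-0.15,0.45],[0,0,0,0.83,-0.15,0.45],[0,0,0,0.83,-0.15,0.45],[0,0,0,0.83,-0.15,0.45],[0,0,0,0.83,-0.15,0.45],[0,0,0,0.83,-0.15,0.45],[-0.2,0.6,0,0,0,0],[-0.33,0.9,0,0,0,0],[-0.33,0.9,0,0,0,0],[-0.33,0.9,0,0,0,0],[-0.33,0.9,0,0,0,0],[-0.33,0.9,0.2,0,0,0],[-0.3,0.8,0.3,0,0,0],[-0.24,0.6,0.28,0,0,0],[0,0,0,0,0,0],[0,0,0,0,0,0]], gripper=0.5)

```text
time: 55.75
tool_pos: [0.5889, -0.2809, 0.1752]
ee_rot: [-3.141, 0.0, 1.225]
wrist_force: [0.1, -0.0, 0.8]
width: 0.0469
finger_force: 0.0
```

```bash
python3 - <<'E'
from h import *
plan([.589,-.282,.119],0,0,1.92)
E
```

```text
tcp [ 0.589 -0.282  0.1  ] rot(.1) [-0.01  0.    0.03] shift cur [-0.02  0.01  1.88] shift tgt [-0.02  0.01  1.88]
```

drive_tool(commands=[[0,0,0.5,0,0,0],[0,0,0.6,0,0,0],[0,0,0.5,0,0,0],[0,0,0.25,0,0,0],[0,0,0,0,0,0]])

```text
time: 56.38
tool_pos: [0.589, -0.2818, 0.1014]
ee_rot: [3.142, 0.001, 1.224]
wrist_force: [0.5, -0.6, 0.1]
width: 0.0472
finger_force: 0.0
```

drive_tool(commands=[[0,0,0,0,0,0],[0,0,0,0,0,0],[0,0,0,0,0,0],[0,0,0,0,0,0],[0,0,0,0,0,0]], gripper=1)

```text
time: 57.0
tool_pos: [0.59, -0.2825, 0.1025]
ee_rot: [3.139, 0.001, 1.224]
wrist_force: [1.1, -0.8, 0.9]
width: 0.0136
finger_force: 29.9
```

drive_tool(commands=[[0,0,0,0,0,0.5],[0,0,0,0,0,0.8],[0,0,0,0,0,0.8],[0,0,0,0,0,0.8],[0,0,0,0,0,0.8],[0,0,0,0,0,0.8],[0,0,0,0,0,0.8],[0,0,0,0,0,0.8],[0,0,0,0,0,0.8],[0,0,0,0,0,0.8],[0,0,0,0,0,0.8],[0,0,0,0,0,0.8],[0,0,0,0,0,0.8],[0,0,0,0,0,0.8],[0,0,0,0,0,0.8],[0,0,0,0,0,0.8],[0,0,0,0,0,0],[0,0,0,0,0,0]])

```text
time: 59.25
tool_pos: [0.5898, -0.2822, 0.1025]
ee_rot: [3.14, -0.002, -0.025]
wrist_force: [1.3, -1.4, 2.6]
width: 0.0137
finger_force: 29.9
```

drive_tool(commands=[[0,0,0,0,0,0],[0,0,0,0,0,0],[0,0,0,0,0,0],[0,0,-0.5,0,0,0],[0,0,-0.8,0,0,0],[0,0,-0.6,0,0,0],[-0.6,0,0,0,0,0],[-0.8,0,0,0,0,0],[-0.6,0,0,0,0,0],[0,0,0,0,0,0.9],[0,0,0,0,0,0.9],[0,0,0,0,0,0.9],[0,0,0,0,0,0.9],[0,0,0,0,0,0.9],[0,0,0,0,0,0.9],[0,0,0,0,0,0.9],[0,0,0,0,0,0.9],[0,0,0,0,0,0.9],[0,0,0,0,0,0.9],[0,0,0,0,0,0.9]], gripper=0.5)

```text
time: 61.75
tool_pos: [0.5098, -0.2803, 0.1799]
ee_rot: [-3.14, -0.004, -1.019]
wrist_force: [0.1, 0.6, -0.1]
width: 0.0472
finger_force: 0.0
```

```bash
python3 - <<'E'
from h import *
plan([.510,-.281,.119],0,0,-2.085);print(get_obs()["joint_positions"][5])
E
```

```text
tcp [ 0.51  -0.281  0.1  ] rot(.1) [-0.01 -0.04  0.37] shift cur [0.01 0.01 2.  ] shift tgt [0.02 0.   2.  ]
1.9901814641320301
```

drive_tool(commands=[[0,0,0.4,0,0,0.4],[0,0,0.6,0,0,0.1],[0,0,0.6,0,0,0],[0,0,0.38,0,0,0],[0,0,0,0,0,0]])

```text
time: 62.38
tool_pos: [0.5091, -0.2799, 0.0983]
ee_rot: [3.141, -0.0, -1.066]
wrist_force: [-0.6, -0.0, -0.2]
width: 0.0468
finger_force: 0.0
```

drive_tool(commands=[[0,0,0,0,0,0],[0,0,0,0,0,0],[0,0,0,0,0,0],[0,0,0,0,0,0],[0,0,0,0,0,-0.5],[0,0,0,0,0,-0.9],[0,0,0,0,0,-0.9],[0,0,0,0,0,-0.9],[0,0,0,0,0,-0.9],[0,0,0,0,0,-0.9],[0,0,0,0,0,-0.9],[0,0,0,0,0,-0.9],[0,0,0,0,0,-0.9],[0,0,0,0,0,-0.9],[0,0,0,0,0,-0.9],[0,0,0,0,0,-0.9],[0,0,0,0,0,-0.9],[0,0,0,0,0,0]], gripper=1)

```text
time: 64.62
tool_pos: [0.5095, -0.2809, 0.0993]
ee_rot: [3.139, -0.001, 0.062]
wrist_force: [-0.4, -1.8, 2.0]
width: 0.0138
finger_force: 30.6
```

drive_tool(commands=[[0,0,0,0,0,-0.9],[0,0,0,0,0,-0.9],[0,0,0,0,0,-0.9],[0,0,0,0,0,-0.9],[0,0,0,0,0,-0.9],[0,0,0,0,0,-0.9],[0,0,0,0,0,-0.9],[0,0,0,0,0,-0.9],[0,0,0,0,0,-0.9],[0,0,0,0,0,-0.9],[0,0,0,0,0,-0.9],[0,0,0,0,0,-0.9],[0,0,0,0,0,-0.9],[0,0,0,0,0,0],[0,0,0,0,0,0]])

```text
time: 66.5
tool_pos: [0.51, -0.2813, 0.0993]
ee_rot: [3.138, 0.003, 1.231]
wrist_force: [1.0, -5.0, 1.2]
width: 0.0137
finger_force: 30.8
```

drive_tool(commands=[[0,0,0,0,0,0],[0,0,0,0,0,0],[0,0,0,0,0,0],[0,0,-0.5,0,0,0],[0,0,-0.9,0,0,0],[0,0,-0.9,0,0,0],[0,0,-0.9,0,0,0],[0,0,-0.9,0,0,0],[-0.3,-0.9,-0.5,0,0,0],[-0.3,-0.9,0,0,0,0],[-0.3,-0.9,0,0,0,0],[0,0,0,0,0,0],[0,0,0,0,0,0]], gripper=0.5)

```text
time: 68.12
tool_pos: [0.3955, -0.2777, 0.2818]
ee_rot: [-3.141, -0.0, 1.234]
wrist_force: [0.1, 0.3, -0.0]
width: 0.0468
finger_force: 0.0
```

```bash
python3 lidm.py; python3 - <<'E'
from h import *
a=snapshot("scene");P=cloud(a)
for st,c,m in blobs(a,"yellow",200):
    p=P[m];p=p[np.isfinite(p[:,0])];print(st[4],rect(p[:,:2]))
    if st[4]>1000:
        f=p[p[:,2]<.012];print("tray floor slope",np.linalg.lstsq(np.c_[f[:,:2],np.ones(len(f))],f[:,2],rcond=None)[0])
b=snapshot("side");q=cloud(b).reshape(-1,3)
for nm,x in(("R",.508),("B",.587)):
    k=np.all((q>(x-.03,-.315,.116))&(q<(x+.03,-.25,.135)),1);print(nm,rect(q[k][:,:2]),k.sum())
cv2.imwrite("pics/d6.png",np.hstack([cv2.resize(a["image"][130:390,130:460],(400,315)),cv2.resize(b["image"][250:340,270:384],(400,315),interpolation=2)]))
E
```

```text
scene 2238 slope [ 0.00228385 -0.00122637] z mid 0.12390896037286003
side 2181 slope [ 0.00157584 -0.00271127] z mid 0.12199592190021942
480 (array([ 399.3, -522.4]), array([161.7,  82.2]), 26.38)
2107 (array([514.2, 193.9]), array([166.8, 123.8]), 88.2)
tray floor slope [-0.00260362  0.00381909  0.0071269 ]
R (array([ 507. , -283.8]), array([38.1, 13. ]), 72.91) 75
B (array([ 586.9, -284.8]), array([17.2, 39.2]), 88.53) 97
```

View pics/d6.png

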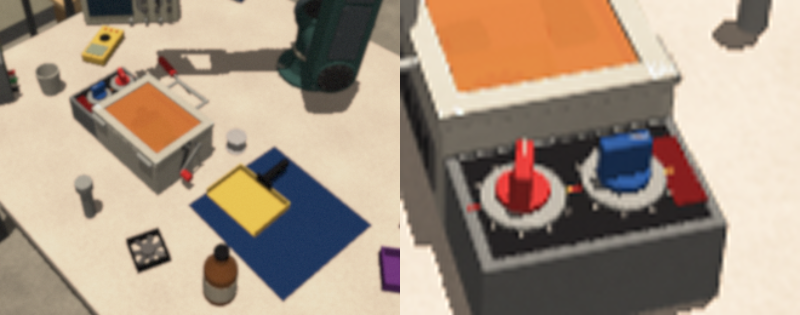

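The lid is shut and the tray is flat and empty on the mat. The red pointer is at the third tick (522,145), the blue points to its yellow tick, and the arm is clear.

```bash
python3 -c "from bench import *;print(close_job())"
```

```text
the job is handed in; nothing more can be done
None
```

The job is handed in with no verdict returned; by my last camera checks both blocks, the shell and the gear are in the chest, the lid is fully shut, the empty tray is flat on the mat and the timer is at 35.

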